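Put the hammer away in the bench chest with the folding lid stay

TASK

Put the hammer away in the steel tool chest: raise the lid by its bar handle until the folding stay locks by itself and holds it, then lay the hammer flat in the empty wide front compartment without dropping it. Then break the stay by pressing its knuckle in, back and down towards the hinge, and lower the lid by its handle, never letting it fall, until it is fully shut. Leave everything else on the bench and in the chest where it is.

Things in the scene. Friction and masses are not known exactly. Their poses are not given: they have to be found in the camera images.
- chest: Grey sheet-steel tool chest fixed to the bench, sizes in mm: 230 (x) x 360 (y), rim 110 high, walls 4, floor 6. Origin under its centre; front faces its -x, lid hinged at x=115, z=110. Two partitions inside, tops at z=56: one along y at x=36 (behind it chisel and punch), one along x at y=-126 (beyond it the well where the stay folds). The empty front compartment: x -111 to 34, y -124 to 176.
- bay_floor (a point): Centre of the floor of the empty front compartment (145 x 300 mm), 6 mm above the bench; axes as the chest.
- lid (a joint): Lid angle, rad: 0 shut, about 1.43 with the stay locked. 4 mm steel plate, 236 from hinge to front edge, 372 long, 14 mm lip, up to 0.9 kg: up to 8 N at the handle to raise. Stiff hinge: with the stay broken the lid stays where left from about 1.15 to 1.33 rad; above 1.38 the stay's spring draws it on to locked; below about 1.1 it falls shut if let go.
- lid_bar (a point): Middle of the lid's bow handle: round bar 12 mm diameter, 110 long, parallel to the hinge, its axis 42 mm off the lid's outer face (46 above the hinge axis when shut) and 200 from the hinge in the lid's plane. Axes turn with the lid: x to the hinge, y along the bar, z out of the outer face. The round bar can turn between the fingers as the lid swings.
- lid_hinge (a point): Middle of the lid's hinge axis (along the chest's y), over the rear wall at rim height; the lid's front edge goes up and back about it.
- stay (a joint): Knuckle angle of the folding stay, rad: 0 folded (lid shut), 1.88 links in line, 1.98 locked, past centre on its stop. Near the top of the lid's travel a spring draws it into lock by itself once the handle is let go. Breaking it takes about 3 N on the knuckle; press it in 30 to 40 mm, then it stays broken (under 26 it springs back). Locked, the lid cannot be pushed shut.
- stay_knuckle (a point): Centre of the stay's knuckle: dark boss 20 mm diameter, 20 long (along the hinge), joining two 93 mm steel links (9 and 14 wide) at the chest's -y end (y=-150); one link turns on the chest at x=-70, z=92, the other on the lid 75 from the hinge. Locked, it stands 31 above the rim at x=13; it breaks along (+0.49, 0, -0.87) in the chest's frame. Its axes turn with the link.
- hammer_grip (a point): Balance point of the hammer, on its wooden handle (22 wide, 24 high), half-way up (13 above the bench). Cross-peen hammer lying flat, 273 long, 0.35 to 0.6 kg; x points along the handle to the head, z up.
- hammer: The same hammer; origin 13 below hammer_grip, same axes.
- hammer_head (a point): Centre of the hammer's head, 45 along +x from the balance point; the head is 26 thick along the handle, 26 high and 96 long across the handle (y).
- hammer_butt (a point): End of the handle, 215 along -x from the balance point; the last 110 of the handle are 26 wide.
- bottle_a: one of two amber glass bottles, 62 diameter, 225 tall, standing; origin under its centre; sizes in mm, leave it alone
- bottle_b: the other amber bottle, the same; sizes in mm, leave it alone
- tin: plain round steel tin with a lid, 76 diameter, 75 tall, standing; origin under its centre; sizes in mm, leave it alone
- offcut: dark steel block, 45 x 45 x 40 tall; origin under its centre; near the hammer's head; sizes in mm, leave it alone
- brush: wooden-backed wire brush, 220 (x) x 36 (y) x 35 tall, lying on its bristles beside the hammer's handle; origin under its centre; sizes in mm, leave it alone
- tongs: black forge tongs, lying; jaws to 85 along +x of the rivet, reins to 270 along -x, 60 wide over the reins' ends, 16 high; origin under the rivet; sizes in mm, leave it alone
- chisel: cold chisel lying in the chest's narrow rear compartment, 18 x 190 x 18 high; origin under its centre; sizes in mm, leave it alone
- punch: square punch lying beside the chisel, 18 x 170 x 18 high; origin under its centre; sizes in mm, leave it alone

How it is judged:
By the outcome, as a careful person would: the job done as asked, in the order asked, and still so for the second after the job is handed in, with the robot touching nothing.
It also fails if it takes over 72 s, if anything falls off the work surface, if the arm or the gripper's body presses on something with over 40 N, if the wrist force passes 120 N, or if a joint passes its speed limit or range.

ROBOT

A 6-joint arm with a two-finger parallel gripper is mounted at the origin on the work surface. World frame = base frame: x ahead of the robot, y to its left, z up, the work surface at z = 0. Lengths are in mm, angles in degrees, forces in N, time in s.
With the tool pointing down it reaches from about 350 to 725 mm from the base axis. Payload 6 kg.
Tool frame: the origin (TCP) lies on the centre line of the jaws, within the pads' length; the fingertips stand 11 mm ahead of it and the grasp point (between the pads) lies 8 mm behind it (arm.tips_ahead is the distance from the TCP to the fingertips, in mm); x points along the fingers, y is the direction in which the jaws open and shut, and the axes are right-handed (so a half turn about x gives the same grasp; the last joint's range is limited). The gripper opens to 85 mm and grips with 20 to 120 N. Pads are 22 mm wide; open, the fingers measure 114 mm over their backs; the gripper's body (76 mm by 85 mm) begins 54 mm behind the grasp point. The pads swing forward as they close: fully open they stand 13 mm farther back than shut.
Start: joints at [92.401, 2.303, 4.859, 0, -92.561, -19.12], TCP at [172.58, 574.623, 242.261] pointing down, gripper open.
Joint ranges: [-146.85, 146.85], [-73.84, 115.35], [-62.03, 85.46], [-188.31, 113.3], [-161.28, -10.13], [-171.36, 171.36]. Speed limits (degrees/s): [147.25, 147.25, 172.46, 180, 180, 180].

INTERFACE

Orientations are given as [roll, pitch, yaw] about the fixed x, y, z axes, in that order (R = Rz(yaw) Ry(pitch) Rx(roll)).
In Python, from rig import sense, viewer, arm gives the robot as it stands.
- The arm moves only by the tool jog_arm, never from a script. Its argument "series" is a list of rows, each a list of 3 entries, a list of its own where there are three numbers: the opening, from 0 (shut) to 1 (fully open), then the shift along the tool's x, y, z in mm, then the turn, a rotation vector about the tool's x, y, z in rad. A call has 1 to 5 rows; each row is the pose to reach, as a shift and turn from the pose measured when the call began, along the tool's axes at that moment; what a row does not reach only later rows make up. A row lasts 1/10 s, in which the tool goes at most 50 mm and 8.59 degrees, less where a joint would pass 70% of its speed; a pose out of reach is approached as far as the arm can. A call with a gripper value outside its range is refused whole. The fingers move at their own pace and stop on an object; "force" is the grip in N (left out, the last holds). Time passes only in rows, so rows that repeat a pose let the fingers close. It gives the time, the measured TCP pose, the force and the opening at its end, in the units of the state.
- sense(): the state, without advancing time (a new reading comes with each control period).
- viewer.grab_frame(name): name is "side" or "top" or "wrist"; returns a dict with "img" (480x640x3 uint8, red, green, blue), "K" (3x3 intrinsics, pixels), "D" ([k1, k2, p1, p2, k3] as OpenCV has them; the pictures are not rectified), "view" (4x4, takes a point from world to camera coordinates). Camera axes: x right, y down, z forward; pixel columns grow to the right and rows downward; lengths in mm; the calibration is good to about 2 mm. A picture is of the moment at which its call begins. There is no depth.
- arm.job_done(): hands the job in, once; it reports no verdict.
The state is a dict: "time_s": time; "joint_positions": joint angles; "joint_vel": joint speeds; "joint_efforts": joint torques, N m; "tool_pos": TCP position; "tool_rot": TCP orientation; "contact_force": force on the tool from outside, world axes, zero at the start; "torque": the same for the moment, N m; "finger_gap": opening from 0.0 (shut) to 1.0 (fully open).
Only numpy, scipy, OpenCV 4.12 (cv2) and the standard library are available. Lean on these libraries where they do the work, as an engineer would, in place of code of your own. Each camera call takes 0.05 s, during which the arm holds its last target.

## Working session

There is one attempt and no reset: what is moved stays moved. The work goes in short steps, Python scripts to look and compute and a tool call to move; the robot and the scene stay as the last step left them, time stands still between calls to the robot, and variables do not carry over. Pictures are saved under pics/ and viewed, and the job is handed in when it is done.

Besides the shell and the picture viewer there is one more tool, called after ">>>" as a command line: name --argument value ..., lists and objects as JSON in quotes. jog_arm: Moves the arm, as the interface text tells. Its arguments: {"type":"object","properties":{"series":{"type":"array"},"force":{"type":"number"}},"required":["series"]}

```bash
ls; mkdir -p pics; python3 - <<'E'
from rig import sense, viewer, arm
import cv2, numpy as np
s=sense(); print(s)
for n in ["side","top","wrist"]:
    f=viewer.grab_frame(n); cv2.imwrite(f"pics/a_{n}.png",f["img"][:,:,::-1]); print(n,f["K"],f["D"],np.round(f["view"],3).tolist())
E
```

```text
pics
{'time_s': 0.0, 'joint_positions': array([ 9.24010856e+01,  2.33762910e+00,  4.80054614e+00, -2.62666947e-02,
       -9.25610194e+01, -1.91186144e+01]), 'joint_vel': array([-0.05865269,  0.14793012,  0.05621803, -0.03607711,  0.03427735,
       -0.04693499]), 'joint_efforts': array([ 1.22195420e-04, -3.68204927e+01,  3.47425497e+01,  6.93261355e+00,
       -5.31276630e-03,  1.00439507e-05]), 'tool_pos': array([172.43504784, 574.35903555, 241.27292748]), 'tool_rot': array([  94.14255319,   89.89844863, -102.57382439]), 'contact_force': array([ 0.58355142, -0.55714066, -0.10530852]), 'torque': array([ 0.03082114, -0.05634021,  0.04225765]), 'finger_gap': 0.999153666357933}
side [[459.57990428   0.         327.16391553]
 [  0.         459.57990428 239.54205301]
 [  0.           0.           1.        ]] [-0.11949376  0.          0.          0.          0.        ] [[0.908, -0.419, 0.0, -439.883], [-0.274, -0.595, -0.755, 282.678], [0.316, 0.686, -0.655, 854.649], [0.0, 0.0, 0.0, 1.0]]
top [[437.25504497   0.         322.52588217]
 [  0.         437.25504497 239.01830598]
 [  0.           0.           1.        ]] [0.0349676 0.        0.        0.        0.       ] [[0.027, -1.0, 0.001, 52.167], [-0.98, -0.027, -0.196, 561.762], [0.195, 0.004, -0.981, 1036.314], [0.0, 0.0, 0.0, 1.0]]
wrist [[356.62404728   0.         321.26084967]
 [  0.         356.62404728 235.95063601]
 [  0.           0.           1.        ]] [-0.02425617  0.          0.          0.          0.        ] [[-0.288, -0.958, 0.0, 600.888], [-0.913, 0.274, 0.303, -39.867], [-0.291, 0.087, -0.953, 379.535], [0.0, 0.0, 0.0, 1.0]]
```

View pics/a_side.png

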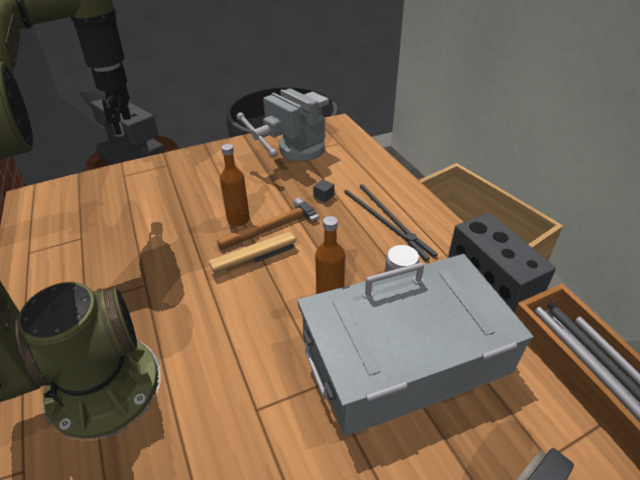

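View pics/a_top.png

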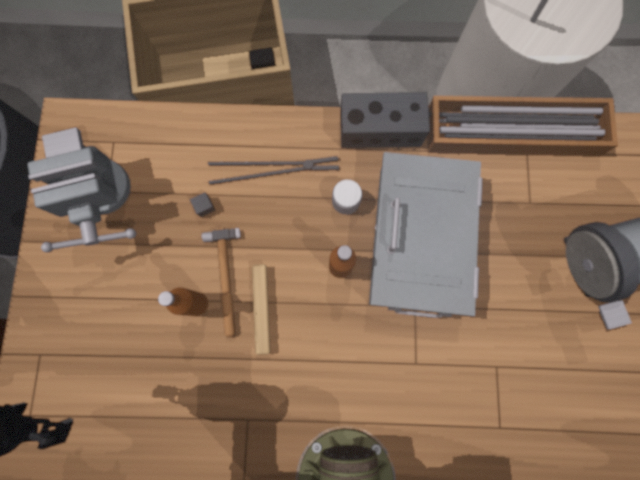

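View pics/a_wrist.png

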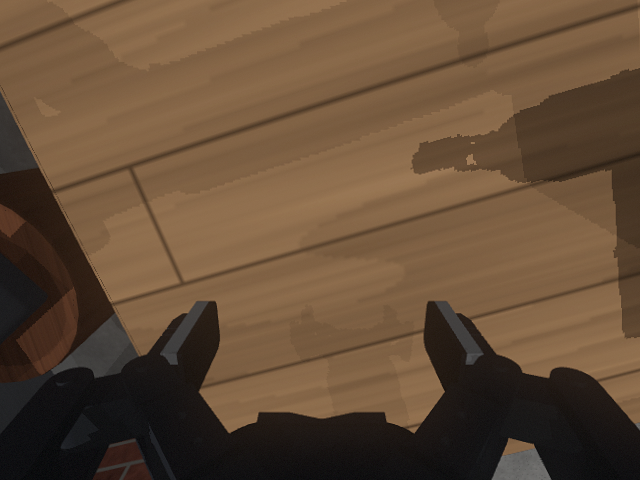

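```bash
cat > h.py <<'E'
import numpy as np, cv2
from scipy.spatial.transform import Rotation as Ro
def load(n):
    z=np.load(f"{n}.npz"); return {k:z[k] for k in z.files}
def grab(cam,name):
    from rig import viewer
    f=viewer.grab_frame(cam); np.savez(name+".npz",**{k:np.asarray(v) for k,v in f.items()})
    cv2.imwrite(f"pics/{name}.png",f["img"][:,:,::-1]); return f
def ray(f,px):
    px=np.asarray(px,float).reshape(-1,1,2)
    u=cv2.undistortPoints(px,np.asarray(f["K"]),np.asarray(f["D"])).reshape(-1,2)
    d=np.c_[u,np.ones(len(u))]
    V=np.asarray(f["view"]);R=V[:3,:3]
    o=-R.T@V[:3,3]; d=d@R
    return o,d/np.linalg.norm(d,axis=1)[:,None]
def onz(f,px,z):
    o,d=ray(f,px); return o+d*((z-o[2])/d[:,2])[:,None]
def tri(fs,pxs):
    A=np.zeros((3,3));b=np.zeros(3)
    for f,p in zip(fs,pxs):
        o,d=ray(f,p);d=d[0];M=np.eye(3)-np.outer(d,d);A+=M;b+=M@o
    x=np.linalg.solve(A,b)
    return x,[np.linalg.norm(np.cross(x-ray(f,p)[0],ray(f,p)[1][0])) for f,p in zip(fs,pxs)]
def proj(f,P):
    V=np.asarray(f["view"]);r=cv2.Rodrigues(V[:3,:3])[0]
    return cv2.projectPoints(np.asarray(P,float).reshape(-1,1,3),r,V[:3,3],np.asarray(f["K"]),np.asarray(f["D"]))[0].reshape(-1,2)
def pose(s):
    return np.array(s["tool_pos"]),Ro.from_euler("xyz",s["tool_rot"],degrees=True).as_matrix()
def go(P,R):
    "shift+rotvec in current tool frame to goal pose P,R"
    from rig import sense
    p,r=pose(sense()); return np.round(r.T@(np.asarray(P)-p),1),np.round(Ro.from_matrix(r.T@R).as_rotvec(),4)
E
python3 - <<'E'
from rig import arm,viewer
from h import *
print([a for a in dir(arm) if a[0]!='_'])
for n in ["side","top"]: grab(n,"b_"+n)
f=load("b_top"); im=f["img"][:,:,::-1]
cv2.imwrite("pics/c1.png",cv2.resize(im[130:340,150:500],None,fx=2.28,fy=2.28,interpolation=cv2.INTER_CUBIC))
f=load("b_side"); im=f["img"][:,:,::-1]
cv2.imwrite("pics/c2.png",cv2.resize(im[130:440,200:540],None,fx=1.9,fy=1.9,interpolation=cv2.INTER_CUBIC))
E
```

```text
['Unreachable', 'job_done', 'tips_ahead']
```

View pics/c1.png

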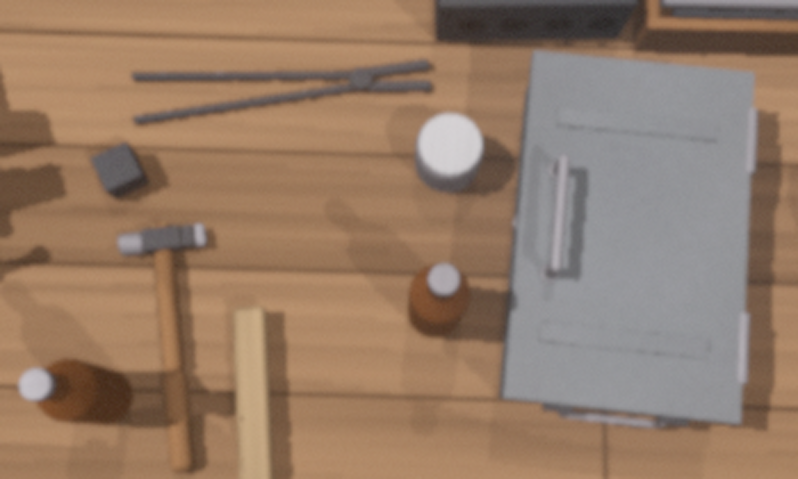

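View pics/c2.png

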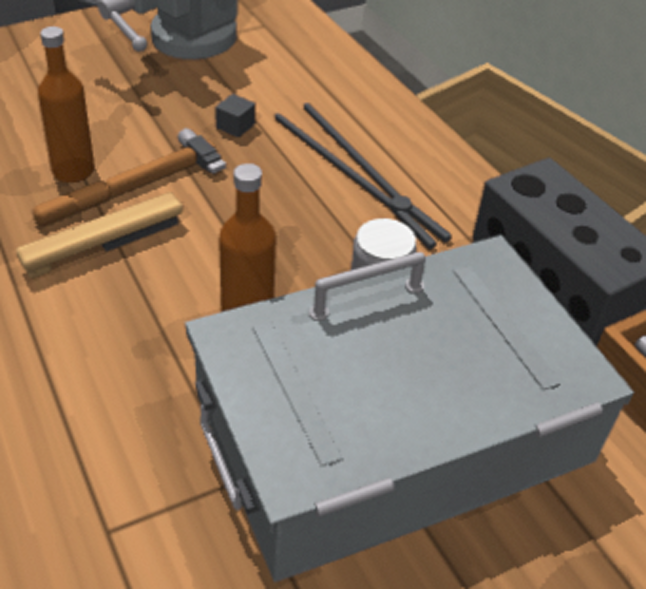

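```bash
python3 - <<'E'
from h import *
t=load("b_top");s=load("b_side")
ct=lambda p:np.array(p)/2.28+[150,130]
cs=lambda p:np.array(p)/1.9+[200,130]
T=[ct(p) for p in [(533,52),(753,73),(740,422),(502,397)]]
S=[cs(p) for p in [(500,237),(631,391),(274,521),(187,326)]]
X=[]
for a,b in zip(T,S):
    x,e=tri([t,s],[a,b]);X.append(x);print("tri",x.round(1),np.round(e,1), "top@114",onz(t,a,114)[0].round(1),"side",onz(s,b,114)[0].round(1))
for n,P in (("top",onz(t,T,114)),("side",onz(s,S,114))):
    L=[np.linalg.norm(P[i]-P[(i+1)%4]) for i in range(4)];print(n,np.round(L,1),P.mean(0).round(1))
    print("y axis ang",np.degrees(np.arctan2(*(P[0]-P[3])[[1,0]])),np.degrees(np.arctan2(*(P[1]-P[2])[[1,0]])),"x axis",np.degrees(np.arctan2(*(P[1]-P[0])[[1,0]])),np.degrees(np.arctan2(*(P[2]-P[3])[[1,0]])))
# bar
for a,b in (((563,160),(420,263)),((556,268),(320,290))):
    x,e=tri([t,s],[ct(a),cs(b)]);print("bar",x.round(1),np.round(e,1),onz(t,ct(a),156).round(1),onz(s,cs(b),156).round(1))
E
```

```text
tri [768.4 -77.2 113. ] [0. 0.] top@114 [768. -77. 114.] side [767.6 -77.9 114. ]
tri [ 748.2 -309.7  117.4] [0.3 0.3] top@114 [ 749.9 -311.2  114. ] side [ 750.6 -308.2  114. ]
tri [ 382.7 -281.9  117. ] [1. 1.] top@114 [ 381.9 -282.6  114. ] side [ 384.5 -280.6  114. ]
tri [400.9 -46.9 108. ] [1.1 1.1] top@114 [399.5 -46.  114. ] side [400.2 -52.1 114. ]
top [234.9 369.1 237.3 369.8] [ 574.8 -179.2  114. ]
y axis ang -4.813966473524465 -4.43884107238642 x axis -94.42279001479277 -94.25684988794698
side [230.9 367.2 229.  368.4] [ 575.7 -179.7  114. ]
y axis ang -4.014048381616193 -4.305000359587566 x axis -94.23389583763958 -93.94066706278997
bar [ 637.9 -102.7  149.3] [0. 0.] [[ 635.9 -101.6  156. ]] [[ 633.2 -108.1  156. ]]
bar [525.6 -94.7 151.5] [0.1 0.1] [[524.9 -94.1 156. ]] [[523.2 -98.4 156. ]]
```

```bash
python3 - <<'E'
from h import *
t=load("b_top");s=load("b_side")
ct=lambda p:np.array(p)/2.28+[150,130]
cs=lambda p:np.array(p)/1.9+[200,130]
for a,b in (((444,279),(248,172)),((37,384),(52,36))):
    x,e=tri([t,s],[ct(a),cs(b)]);print("cap",x.round(1),np.round(e,1),onz(t,ct(a),222).round(1),onz(s,cs(b),225).round(1))
print("tin",onz(t,ct((450,146)),75).round(1))
print("brush cor",onz(t,[ct(p) for p in [(236,311),(262,309),(271,479),(241,479)]],35).round(1))
yaw=np.radians(-94.4);ex=np.array([np.cos(yaw),np.sin(yaw)]);ey=np.array([-ex[1],ex[0]])
C=np.array([575.2,-182.3])
print("bottle chest coords",[((onz(t,ct((444,279)),222)[0,:2]-C)@e).round(1) for e in (ex,ey)])
# hammer wood mask
im=t["img"];hsv=cv2.cvtColor(im,cv2.COLOR_RGB2HSV)
c=np.array([[212,238],[240,238],[240,345],[205,345]])
for p in [(225,250),(227,290),(231,325),(215,290),(240,290),(262,300)]: print(p,hsv[p[1],p[0]])
cv2.imwrite("pics/d1.png",cv2.resize(im[220:360,180:290,::-1],None,fx=4.2,fy=4.2,interpolation=cv2.INTER_CUBIC))
E
```

```text
cap [499.7  19.4 225.4] [0.6 0.6] [[499.7  19.4 222. ]] [[500.6  19.9 225. ]]
cap [395.1 383.6 218.4] [0.3 0.3] [[394.5 382.4 222. ]] [[393.2 371.8 225. ]]
tin [[672.6   8.4  75. ]]
brush cor [[489.4 238.9  35. ]
 [492.4 210.4  35. ]
 [310.6 191.   35. ]
 [309.8 222.8  35. ]]
bottle chest coords [np.float64(-195.3), np.float64(-90.8)]
(225, 250) [ 12 124 119]
(227, 290) [ 14 130 147]
(231, 325) [ 13 128 143]
(215, 290) [ 14 106 174]
(240, 290) [ 14 106 176]
(262, 300) [ 17  84 195]
```

View pics/d1.png

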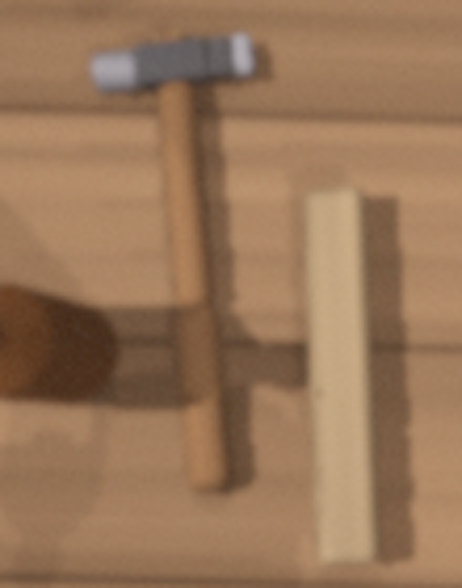

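```bash
python3 - <<'E'
from h import *
t=load("b_top");s=load("b_side")
ct=lambda p:np.array(p)/4.2+[180,220]
cs=lambda p:np.array(p)/1.9+[200,130]
P=onz(t,[ct(p) for p in [(173,60),(176,90),(191,300),(201,390),(210,490)]],20)
print(P.round(1)); 
print(onz(s,[cs(p) for p in [(202,150),(118,184),(45,212)]],20).round(1))
d=P[1]-P[4];print(np.degrees(np.arctan2(d[1],d[0])),np.linalg.norm(P[0]-P[4]))
d/=np.linalg.norm(d); print("grip from butt",(P[4]+215*d).round(1),"from head",(P[0]-45*d).round(1))
print("head ends",onz(t,[ct((92,72)),ct((252,52))],20).round(1))
E
```

```text
[[572.5 329.3  20. ]
 [553.8 326.1  20. ]
 [426.2 307.8  20. ]
 [373.4 298.1  20. ]
 [316.  288.6  20. ]]
[[572.  325.3  20. ]
 [438.3 302.8  20. ]
 [331.7 288.   20. ]]
8.958004308895278 259.70351065306653
grip from butt [528.3 322.1  20. ] from head [528.  322.3  20. ]
head ends [[563.6 378.2  20. ]
 [578.8 281.3  20. ]]
```

```bash
cat >> h.py <<'E'
yaw=np.radians(-94.4);ex=np.array([np.cos(yaw),np.sin(yaw),0]);ez=np.array([0,0,1.]);ey=np.cross(ez,ex)
C=np.array([575.2,-182.3,0])
H=C+115*ex+110*ez
def ch(x,y,z): return C+x*ex+y*ey+z*ez
def bar(th):
    d=-np.cos(th)*ex+np.sin(th)*ez; n=np.sin(th)*ex+np.cos(th)*ez
    return H+200*d+46*n
def RT(ydir,xdir=(0,0,-1)):
    x=np.array(xdir,float);x/=np.linalg.norm(x);y=np.array(ydir,float);y-=x*(x@y);y/=np.linalg.norm(y)
    return np.c_[x,y,np.cross(x,y)]
def st():
    from rig import sense
    s=sense();p,r=pose(s);print(f"t={s['time_s']:.2f} p={p.round(1)} F={np.round(s['contact_force'],1)} T={np.round(s['torque'],2)} gap={s['finger_gap']:.3f} q={np.round(s['joint_positions'],1)}");return s
E
python3 - <<'E'
from h import *
s=st();p,r=pose(s);print(r.round(3)); print("bar",bar(0).round(1))
for sg in (1,-1):
    print(go([420,150,300],RT(sg*ex)), go(bar(0)+[0,0,92],RT(sg*ex)))
E
```

```text
t=0.25 p=[172.5 574.5 241.8] F=[-0.6  0.6  0.3] T=[-0.02 -0.04 -0.  ] gap=1.003 q=[ 92.4   2.3   4.8  -0.  -92.6 -19.1]
[[-0.    -0.288 -0.958]
 [-0.001 -0.958  0.288]
 [-1.     0.001 -0.   ]]
bar [581.7 -97.6 156. ]
(array([ -57.9,  335.4, -359.1]), array([-0.2149, -0.    , -0.0009])) (array([  -5.7,  526. , -585.2]), array([-0.2149, -0.    , -0.0009]))
(array([ -57.9,  335.4, -359.1]), array([ 2.9267e+00, -1.3000e-03,  0.0000e+00])) (array([  -5.7,  526. , -585.2]), array([ 2.9267e+00, -1.3000e-03,  0.0000e+00]))
```

>>> jog_arm --series '[[0.55,[-60,100,-107],[-0.1,0,0]],[0.55,[-60,150,-160],[-0.2149,0,0]],[0.55,[-60,200,-214],[-0.2149,0,0]],[0.55,[-60,250,-267],[-0.2149,0,0]],[0.55,[-60,335,-360],[-0.2149,0,0]]]'

```text
time_s: 0.75
tool_pos: [296.0, 362.0, 288.4]
tool_rot: [-130.8, 90.0, 44.8]
contact_force: [0.5, 1.1, 1.0]
finger_gap: 0.551
```

```bash
python3 - <<'E'
from h import *
st();print(go(bar(0)+[0,0,130],RT(ex)),go(bar(0)+[0,0,92],RT(ex)))
E
```

```text
t=0.75 p=[296.  362.  288.4] F=[0.5 1.1 1. ] T=[ 0.04 -0.14  0.  ] gap=0.551 q=[ 75.6 -17.5  -8.2   0.  -99.3  10.1]
(array([   2.4,  436.4, -319.9]), array([ 0.0006, -0.0003,  0.0003])) (array([  40.4,  436.4, -319.9]), array([ 0.0006, -0.0003,  0.0003]))
```

>>> jog_arm --series '[[0.55,[0,436,-320],[0,0,0]],[0.55,[0,436,-320],[0,0,0]],[0.55,[0,436,-320],[0,0,0]],[0.55,[0,436,-320],[0,0,0]],[0.55,[0,436,-320],[0,0,0]]]'

```text
time_s: 1.25
tool_pos: [427.9, 149.5, 288.4]
tool_rot: [-127.5, 89.9, 48.1]
contact_force: [0.2, 0.6, -0.5]
finger_gap: 0.551
```

>>> jog_arm --series '[[0.55,[0,250,-183],[0,0,0]],[0.55,[0,250,-183],[0,0,0]],[0.55,[0,250,-183],[0,0,0]],[0.55,[0,250,-183],[0,0,0]],[0.55,[0,250,-183],[0,0,0]]]'

```text
time_s: 1.75
tool_pos: [559.7, -63.3, 288.3]
tool_rot: [-131.8, 89.9, 43.8]
contact_force: [1.1, 1.3, 0.1]
finger_gap: 0.552
```

```bash
python3 - <<'E'
from h import *
st();print(go(bar(0)+[0,0,130],RT(ex)),go(bar(0)+[0,0,42],RT(ex)))
grab("wrist","e_wrist"); print(proj(load("e_wrist"),[bar(0)+55*ey,bar(0)-55*ey]))
E
```

```text
t=1.75 p=[559.7 -63.3 288.3] F=[1.1 1.3 0.1] T=[ 0.13 -0.08  0.02] gap=0.552 q=[ 13.9  -2.8   4.6  -0.1 -97.3  71.7]
(array([  2.3,  32.5, -24.5]), array([ 0.0009, -0.0014,  0.0016])) (array([ 90.3,  32.6, -24.4]), array([ 0.0009, -0.0014,  0.0016]))
[[369.65036365 120.03904074]
 [363.9821089  264.65068554]]
```

View pics/e_wrist.png

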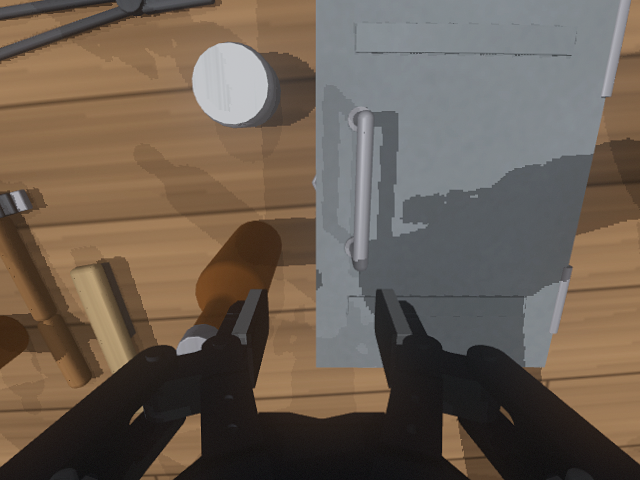

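>>> jog_arm --series '[[0.55,[30,31,-25],[0,0,0]],[0.55,[70,31,-25],[0,0,0]],[0.55,[110,31,-25],[0,0,0]],[0.55,[139,31,-25],[0,0,0]],[0.55,[139,31,-25],[0,0,0]]]'

```text
time_s: 2.3
tool_pos: [581.1, -101.6, 141.5]
tool_rot: [9.9, 89.4, -174.8]
contact_force: [-0.4, 0.6, -0.1]
finger_gap: 0.552
```

```bash
python3 - <<'E'
from h import *
st();f=grab("side","f_side");cv2.imwrite("pics/f2.png",cv2.resize(f["img"][180:430,260:540,::-1],None,fx=2.4,fy=2.4,interpolation=cv2.INTER_CUBIC))
grab("wrist","f_wrist")
E
```

```text
t=2.30 p=[ 581.1 -101.6  141.5] F=[-0.4  0.6 -0.1] T=[-0.02  0.02 -0.01] gap=0.552 q=[  9.5   2.   -5.9  -0.  -82.7  75.8]
```

View pics/f2.png

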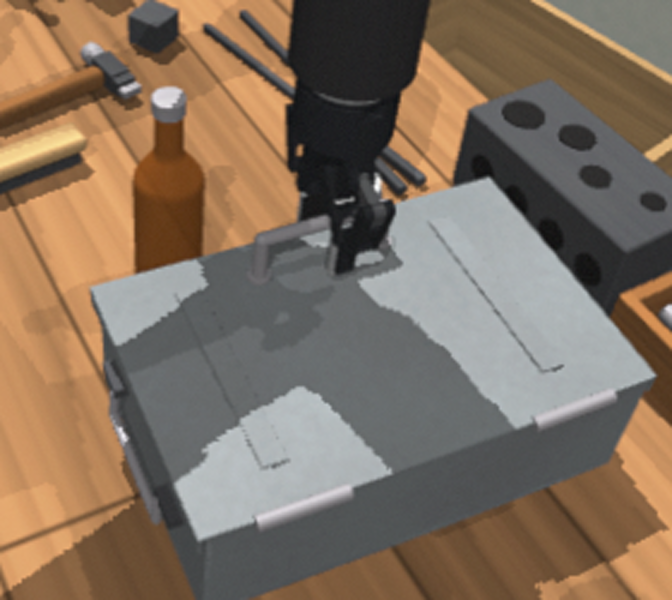

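View pics/f_wrist.png

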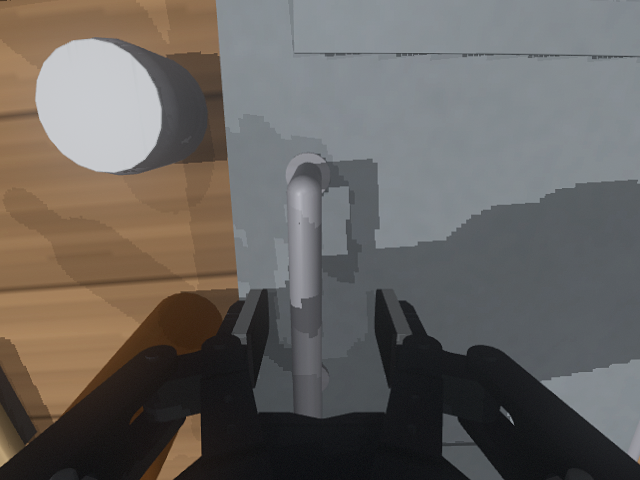

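>>> jog_arm --series '[[0.55,[0,0,0],[0,0,0]]]'

```text
time_s: 2.5
tool_pos: [584.9, -101.9, 150.9]
tool_rot: [129.6, 89.8, -55.0]
contact_force: [-0.3, -0.5, 1.0]
finger_gap: 0.55
```

```bash
python3 - <<'E'
from h import *
s=st();print(pose(s)[1].round(3),s["joint_vel"].round(1))
print(go(bar(0)+[0,1.5,-8],RT(ex)))
E
```

```text
t=2.50 p=[ 584.9 -101.9  150.9] F=[-0.3 -0.5  1. ] T=[ 0.02 -0.   -0.03] gap=0.550 q=[  9.6   1.7  -5.3   0.2 -82.9  75.8]
[[ 0.002 -0.08  -0.997]
 [-0.003 -0.997  0.08 ]
 [-1.     0.003 -0.002]] [ 0.1 -0.3  1.   0.4 -0.5 -0. ]
(array([ 2.9, -5.6,  3.6]), array([-0.0032, -0.0022, -0.0027]))
```

>>> jog_arm --series '[[0.55,[3,-6,3],[0,0,0]],[0.55,[3,-6,3],[0,0,0]],[0,[3,-6,3],[0,0,0]],[0,[3,-6,3],[0,0,0]],[0,[3,-6,3],[0,0,0]]]' --force 50

```text
time_s: 3.0
tool_pos: [582.4, -95.8, 148.2]
tool_rot: [128.2, 89.8, -56.4]
contact_force: [-1.7, -0.8, 1.9]
finger_gap: 0.116
```

```bash
python3 - <<'E'
from h import *
s=st();grab("wrist","g_wrist");st()
E
```

```text
t=3.00 p=[582.4 -95.8 148.2] F=[-1.7 -0.8  1.9] T=[-0.03  0.16  0.  ] gap=0.116 q=[ 10.2   1.2  -6.1   0.2 -82.6  75.2]
t=3.05 p=[582.4 -95.8 148.3] F=[-0.9 -1.   2.3] T=[0.05 0.32 0.02] gap=0.119 q=[ 10.2   1.2  -6.1   0.2 -82.6  75.2]
```

View pics/g_wrist.png

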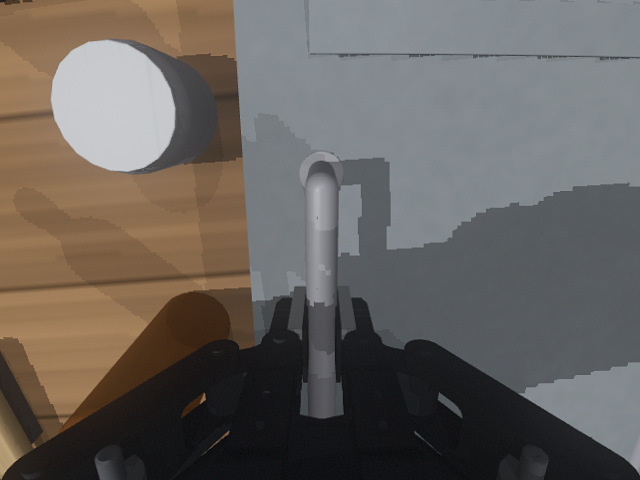

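>>> jog_arm --series '[[0,[-16,4,0],[0,0,0]],[0,[-31,10,0],[0,0,0]],[0,[-46,17,0],[0,0,0]],[0,[-61,25,0],[0,0,0]],[0,[-74,34,0],[0,0,0]]]'

```text
time_s: 3.55
tool_pos: [579.9, -127.5, 221.7]
tool_rot: [-141.2, 89.9, 34.3]
contact_force: [1.6, 9.5, -2.4]
finger_gap: 0.119
```

```bash
sed -i 's/^C=np.array.*/C=np.array([575.6,-181.0,0])/' h.py; cat >> h.py <<'E'
def arc(ths,off=-8):
    from rig import sense
    from scipy.optimize import minimize_scalar
    s=st();p,r=pose(s)
    b=p-[0,0,off]; w=b-H; u=np.array([w@ex,w@ez]); rad=np.hypot(*u)
    th=np.arctan2(u[1],-u[0])-np.arctan2(46,200); print("th now %.3f radius %.1f (205.2) tool x %s"%(th,rad,r[:,0].round(3)))
    for t in ths: print(t,(r.T@(bar(t)+[0,0,off]-p)).round(1))
E
python3 -c "
from h import *
arc([.48,.56,.64,.72,.8])"
```

```text
t=3.55 p=[ 579.9 -127.5  221.7] F=[ 1.6  9.5 -2.4] T=[ 3.35 -0.51  0.04] gap=0.119 q=[  6.9   1.2   1.6  -0.1 -90.3  78.6]
th now 0.391 radius 206.8 (205.2) tool x [ 0.002  0.001 -1.   ]
0.48 [-13.5  12.5   0.1]
0.56 [-25.5  23.6   0.1]
0.64 [-36.7  35.7   0. ]
0.72 [-46.8  48.6  -0. ]
0.8 [-55.9  62.2  -0. ]
```

>>> jog_arm --series '[[0,[-14,12,0],[0,0,0]],[0,[-26,23,0],[0,0,0]],[0,[-37,35,0],[0,0,0]],[0,[-47,48,0],[0,0,0]],[0,[-56,62,0],[0,0,0]]]'

```text
time_s: 4.05
tool_pos: [575.2, -186.9, 280.4]
tool_rot: [-127.0, 89.6, 48.8]
contact_force: [-3.0, 12.1, 8.6]
finger_gap: 0.118
```

```bash
python3 -c "
from h import *
arc([.88,.96,1.04,1.12,1.2])
grab('wrist','i_wrist')"
```

```text
t=4.05 p=[ 575.2 -186.9  280.4] F=[-3.  12.1  8.6] T=[4.52 0.96 0.05] gap=0.118 q=[  0.8   3.3  10.   -0.3 -96.4  84.9]
th now 0.796 radius 209.1 (205.2) tool x [ 0.005  0.005 -1.   ]
0.88 [-5.2 17.1  0.1]
0.96 [-12.   32.    0.1]
1.04 [-17.6  47.4   0.1]
1.12 [-22.   63.2   0.1]
1.2 [-25.1  79.3   0.1]
```

View pics/i_wrist.png

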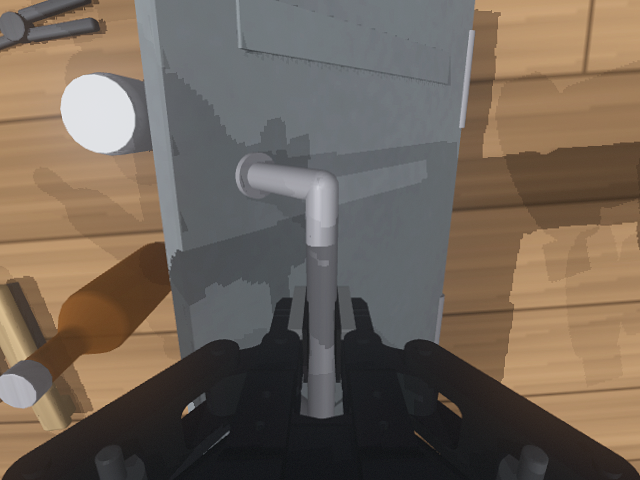

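>>> jog_arm --series '[[0,[-6,17,0],[0,0,0]],[0,[-13,32,0],[0,0,0]],[0,[-18,47,0],[0,0,0]],[0,[-22,63,0],[0,0,0]],[0,[-25,79,0],[0,0,0]]]'

```text
time_s: 4.6
tool_pos: [569.0, -268.5, 309.1]
tool_rot: [-159.0, 89.4, 16.7]
contact_force: [0.4, 4.2, 5.2]
finger_gap: 0.116
```

```bash
python3 -c "
from h import *
arc([1.25,1.3,1.35,1.40,1.42])
f=grab('side','j_side')"
```

```text
t=4.60 p=[ 569.  -268.5  309.1] F=[0.4 4.2 5.2] T=[1.89 0.03 0.  ] gap=0.116 q=[ -7.2   7.5  17.4  -0.2 -99.4  92.8]
th now 1.214 radius 208.9 (205.2) tool x [ 0.009  0.003 -1.   ]
1.25 [2.8 7.9 0.1]
1.3 [ 2.  18.1  0.1]
1.35 [ 1.8 28.4  0.2]
1.4 [ 2.1 38.6  0.2]
1.42 [ 2.3 42.7  0.2]
```

View pics/j_side.png

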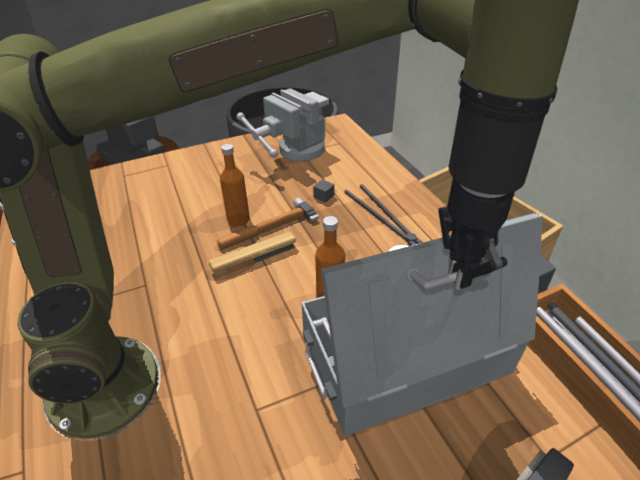

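>>> jog_arm --series '[[0,[0,10,0],[0,0,0]],[0,[-1,20,0],[0,0,0]],[0,[-1,31,0],[0,0,0]],[0,[0,41,0],[0,0,0]],[0,[0,42,0],[0,0,0]]]'

```text
time_s: 5.15
tool_pos: [565.4, -313.2, 309.2]
tool_rot: [-162.3, 89.4, 13.3]
contact_force: [-1.2, 8.5, 5.7]
finger_gap: 0.123
```

```bash
python3 -c "
from h import *
arc([1.40,1.42,1.43])
f=grab('wrist','k_wrist')"
```

```text
t=5.15 p=[ 565.4 -313.2  309.2] F=[-1.2  8.5  5.7] T=[2.76 0.44 0.  ] gap=0.123 q=[-11.4  10.1  20.4  -0.2 -99.8  96.9]
th now 1.429 radius 208.0 (205.2) tool x [ 0.009  0.002 -1.   ]
1.4 [ 2.3 -6.2 -0. ]
1.42 [ 2.6 -2.1 -0.1]
1.43 [ 2.7 -0.1 -0.1]
```

View pics/k_wrist.png

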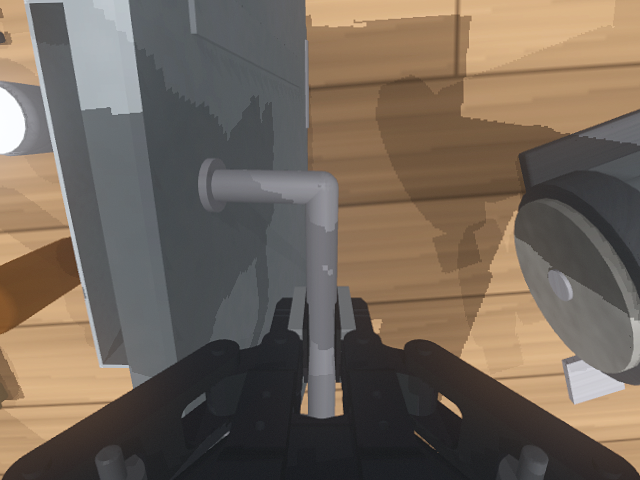

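>>> jog_arm --series '[[0,[0,0,0],[0,0,0]],[0.38,[0,0,0],[0,0,0]],[0.38,[0,0,0],[0,0,0]],[0.38,[0,0,0],[0,0,0]],[0.38,[0,0,0],[0,0,0]]]'

```text
time_s: 5.7
tool_pos: [565.3, -313.2, 308.8]
tool_rot: [-161.7, 89.5, 13.8]
contact_force: [-0.1, 0.8, -0.2]
finger_gap: 0.382
```

```bash
python3 -c "
from h import *
st()
f=grab('wrist','l_wrist')"
```

```text
t=5.70 p=[ 565.3 -313.2  308.8] F=[-0.1  0.8 -0.2] T=[ 0.05  0.07 -0.01] gap=0.382 q=[-11.4  10.2  20.4  -0.2 -99.8  96.9]
```

View pics/l_wrist.png

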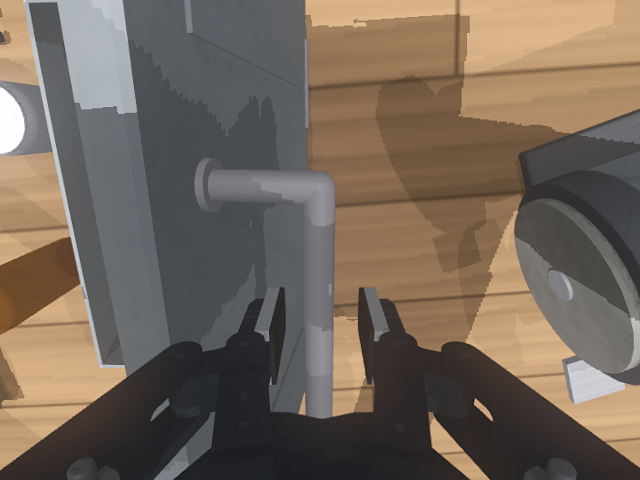

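>>> jog_arm --series '[[0.38,[-20,0,0],[0,0,0]],[0.38,[-50,0,0],[0,0,0]],[0.38,[-80,0,0],[0,0,0]],[0.38,[-110,0,0],[0,0,0]],[0.38,[-110,0,0],[0,0,0]]]'

```text
time_s: 6.25
tool_pos: [564.1, -314.2, 424.1]
tool_rot: [179.6, 89.1, -5.0]
contact_force: [-0.3, -0.5, 0.4]
finger_gap: 0.384
```

```bash
python3 -c "
from h import *
st()
f=grab('side','m_side')
f=grab('top','m_top')
print(go([530,100,400],RT(ex)))
print(go([548,0,400],RT(ex)))
"
```

```text
t=6.25 p=[ 564.1 -314.2  424.1] F=[-0.3 -0.5  0.4] T=[-0.03  0.02 -0.02] gap=0.384 q=[-1.150e+01  1.510e+01  3.870e+01 -1.000e-01 -1.127e+02  9.690e+01]
(array([  19.9, -409.4,   66.9]), array([-0.0015, -0.01  ,  0.0027]))
(array([  19.9, -311.2,   41.2]), array([-0.0015, -0.01  ,  0.0027]))
```

View pics/m_side.png

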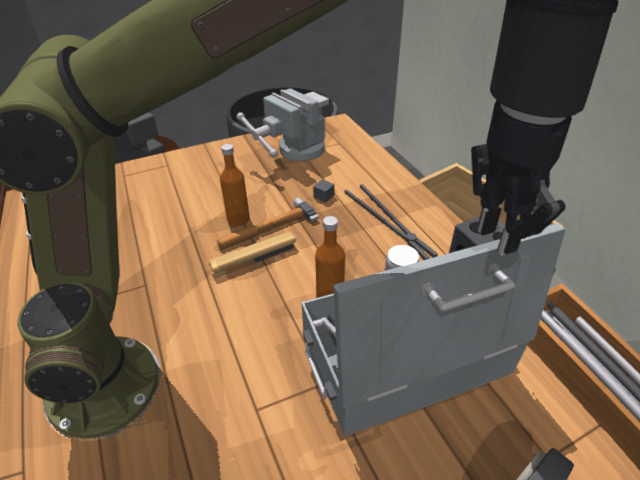

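View pics/m_top.png

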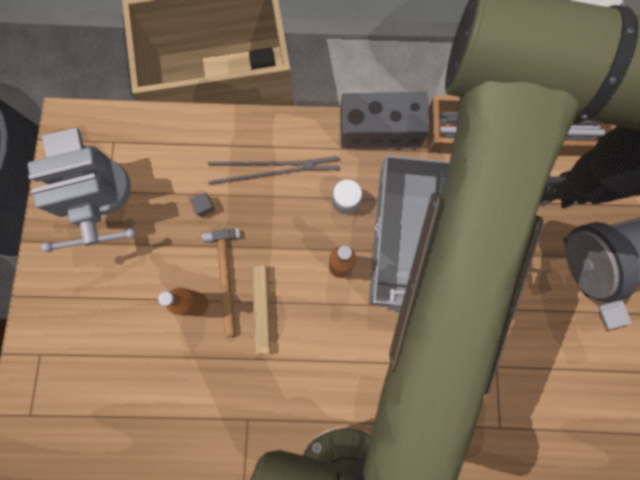

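>>> jog_arm --series '[[0.5,[0,-50,8],[0,0,0]],[0.5,[0,-100,16],[0,0,0]],[0.5,[0,-150,24],[0,0,0]],[0.5,[5,-200,32],[0,0,0]],[0.5,[20,-250,40],[0,0,0]]]'

```text
time_s: 6.85
tool_pos: [544.2, -64.5, 400.9]
tool_rot: [-165.5, 89.4, 10.0]
contact_force: [0.9, 1.3, 0.7]
finger_gap: 0.501
```

```bash
cat >> h.py <<'E'
ha=np.radians(9.0);hx=np.array([np.cos(ha),np.sin(ha),0]);hy=np.cross(ez,hx)
G=np.array([528.2,322.2,13])
E
python3 -c "
from h import *
st()
f=grab('side','n_side')
f=grab('top','n_top')
cv2.imwrite('pics/n2.png',cv2.resize(f['img'][140:340,340:520,::-1],None,fx=3,fy=3,interpolation=cv2.INTER_CUBIC))
print(go(G+[0,0,150],RT(-hy)))
"
```

```text
t=6.85 p=[544.2 -64.5 400.9] F=[0.9 1.3 0.7] T=[ 0.02 -0.15 -0.01] gap=0.501 q=[  14.3   -1.8   17.6    0.  -108.7   71.2]
(array([ 236.1, -380.4,   44.6]), array([-0.2285, -0.0062,  0.003 ]))
```

View pics/n2.png

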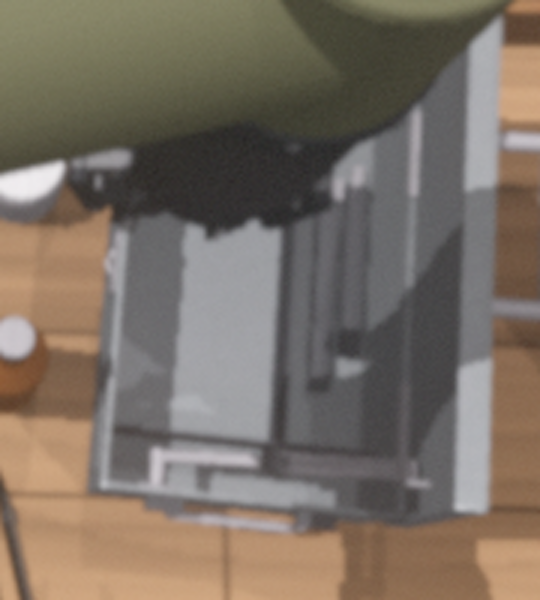

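View pics/n_side.png

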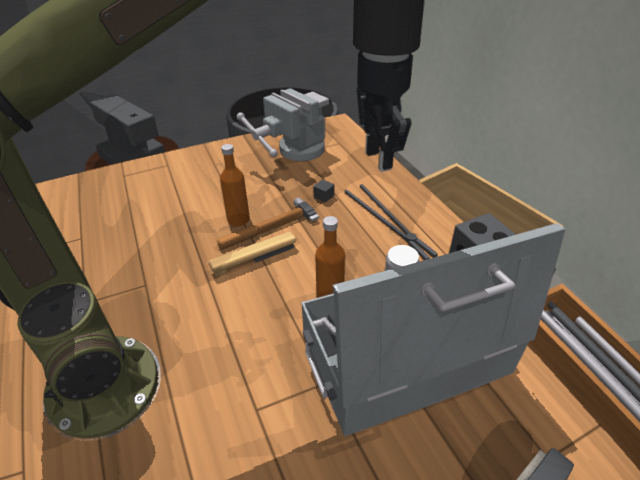

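>>> jog_arm --series '[[0.5,[0,-50,6],[0,0,0]],[0.5,[20,-100,12],[-0.1,0,0]],[0.5,[45,-143,18],[-0.2,0,0]],[0.5,[65,-186,24],[-0.23,0,0]],[0.5,[85,-230,30],[-0.23,0,0]]]'

```text
time_s: 7.45
tool_pos: [530.7, 166.4, 314.0]
tool_rot: [-160.9, 89.7, 28.2]
contact_force: [0.3, -0.1, -0.4]
finger_gap: 0.502
```

```bash
python3 -c "
from h import *
st()
print(go(G+[0,0,150],RT(-hy)))
"
```

```text
t=7.45 p=[530.7 166.4 314. ] F=[ 0.3 -0.1 -0.4] T=[ 0.02 -0.17 -0.02] gap=0.502 q=[ 38.1  -3.5   6.6   0.1 -99.8  61. ]
(array([ 151.4, -154. ,  -21.4]), array([ 0.0022, -0.005 ,  0.0017]))
```

>>> jog_arm --series '[[0.5,[20,-45,-6],[0,0,0]],[0.5,[50,-85,-12],[0,-0.005,0]],[0.5,[80,-120,-18],[0,-0.005,0]],[0.5,[100,-154,-21],[0,-0.005,0]],[0.5,[100,-154,-21],[0,-0.005,0]]]'

```text
time_s: 7.95
tool_pos: [525.2, 323.9, 207.3]
tool_rot: [17.7, 89.5, -153.1]
contact_force: [-0.4, -0.4, -0.6]
finger_gap: 0.501
```

```bash
python3 -c "
from h import *
st()
f=grab('wrist','o_wrist');print(proj(f,[G,G+45*hx,G-215*hx]))
print(go(G+[0,0,-6],RT(-hy)))
"
```

```text
t=7.95 p=[525.2 323.9 207.3] F=[-0.4 -0.4 -0.6] T=[-0.01  0.07 -0.06] gap=0.501 q=[ 50.1   5.3   4.4  -0.2 -89.6  49.2]
[[324.68278294 204.88023424]
 [325.08859527 155.83273489]
 [323.11279304 391.40800401]]
(array([ 2.03e+02,  2.00e-01, -3.10e+00]), array([ 0.0043,  0.0058, -0.0022]))
```

View pics/o_wrist.png

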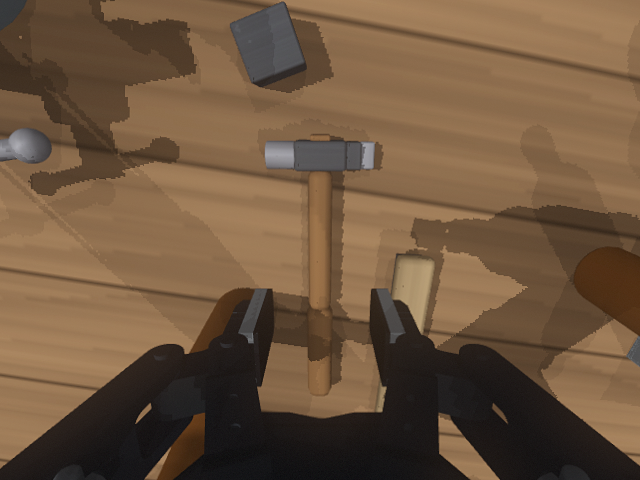

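```bash
python3 -c "
from h import *
s=st();p,r=pose(s);f=load('o_wrist')
print(proj(f,[p,p+100*r[:,0],p+194*r[:,0],[p[0],p[1],13]]), r[:,0])
b=onz(f,[(319.5,155),(319,390),(319.5,230)],13);print(b.round(1)); print(((b-p)@r).round(1))
"
```

```text
t=8.00 p=[526.2 322.6 210.1] F=[-0.1 -0.6 -0.3] T=[-0.06 -0.02 -0.04] gap=0.500 q=[ 50.    5.2   4.5  -0.1 -89.7  49.2]
[[328.28009159 319.03094156]
 [325.57358725 241.23359895]
 [324.44373122 208.83743324]
 [323.9616926  206.88530024]] [-0.00536461 -0.00308609 -0.99998085]
[[572.6 334.3  13. ]
 [317.  293.5  13. ]
 [503.2 323.   13. ]]
[[196.8  -4.6 -48.8]
 [198.3  -5.3 210. ]
 [197.2  -4.6  21.5]]
```

>>> jog_arm --series '[[0.5,[40,-1,-3],[0,0.004,0]],[0.5,[85,-2,-3],[0,0.004,0]],[0.5,[125,-2,-3],[0,0.004,0]],[0.5,[150,-2,-3],[0,0.004,0]],[0.5,[150,-2,-3],[0,0.004,0]]]'

```text
time_s: 8.5
tool_pos: [526.4, 321.7, 55.7]
tool_rot: [36.9, 89.4, -133.9]
contact_force: [-0.2, 0.7, 0.8]
finger_gap: 0.502
```

```bash
python3 -c "
from h import *
st()
f=grab('wrist','p_wrist')
s=st();print(pose(s)[1].round(3));print(go(G+[0,0,2],RT(-hy)))
"
```

```text
t=8.50 p=[526.4 321.7  55.7] F=[-0.2  0.7  0.8] T=[-0.02  0.04  0.03] gap=0.502 q=[ 50.    8.6  -8.   -0.  -74.   49.2]
t=8.55 p=[527.9 322.9  59.1] F=[ 0.  -0.2  1.1] T=[ 0.01 -0.05 -0.03] gap=0.500 q=[ 50.    8.5  -7.8   0.  -74.   49.2]
[[-0.003  0.16  -0.987]
 [-0.005 -0.987 -0.16 ]
 [-1.     0.004  0.004]]
(array([44.1,  0.5, -0.4]), array([ 0.0033,  0.0038, -0.0043]))
```

View pics/p_wrist.png

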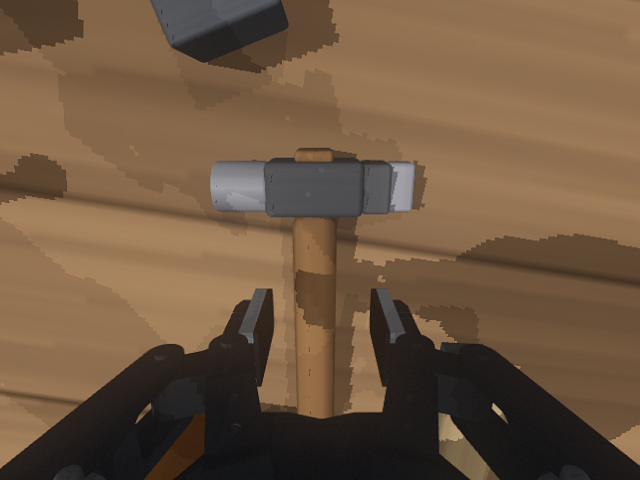

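>>> jog_arm --series '[[0.5,[20,-3,-1],[0,0,-0.004]],[0.5,[34,-3,-1],[0,0.004,-0.004]],[0.5,[41,-3,-1],[0,0.004,-0.004]],[0.5,[44,-3,-1],[0,0.004,-0.004]],[0.5,[44,-3,-1],[0,0.004,-0.004]]]'

```text
time_s: 9.05
tool_pos: [528.5, 325.8, 15.6]
tool_rot: [152.1, 90.0, -18.7]
contact_force: [-0.1, -0.0, 0.1]
finger_gap: 0.495
```

>>> jog_arm --series '[[0,[0,0,0],[0,0,0]],[0,[0,0,0],[0,0,0]],[0,[0,0,0],[0,0,0]],[0,[0,0,0],[0,0,0]]]' --force 90

```text
time_s: 9.45
tool_pos: [529.1, 326.2, 17.0]
tool_rot: [-174.8, 89.9, 14.4]
contact_force: [-1.7, -1.4, 5.5]
finger_gap: 0.232
```

```bash
python3 -c "
from h import *
st()
f=grab('wrist','q_wrist')
"
```

```text
t=9.45 p=[529.1 326.2  17. ] F=[-1.7 -1.4  5.5] T=[-0.29  0.4  -0.02] gap=0.232 q=[ 50.1  10.5 -10.2   0.1 -69.2  49.1]
```

View pics/q_wrist.png

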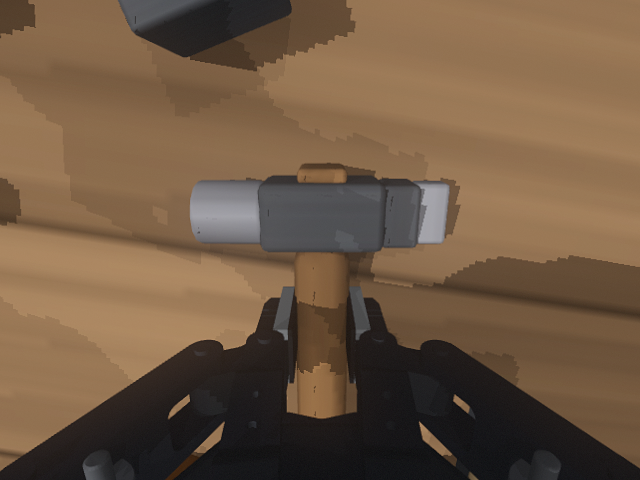

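>>> jog_arm --series '[[0,[-5,0,0],[0,0,0]],[0,[-20,0,0],[0,0,0]],[0,[-45,0,0],[0,0,0]],[0,[-75,0,0],[0,0,0]],[0,[-105,0,0],[0,0,0]]]'

```text
time_s: 10.0
tool_pos: [528.4, 325.8, 123.1]
tool_rot: [168.7, 89.9, -2.1]
contact_force: [0.8, 0.1, -3.2]
finger_gap: 0.236
```

```bash
python3 -c "
from h import *
st()
f=grab('side','r_side')
print(ch(-38.5,106,0),go([529,326,290],RT(-hy)),go(list(ch(-38.5,90,300)),RT(ex)))
"
```

```text
t=10.00 p=[528.4 325.8 123.1] F=[ 0.8  0.1 -3.2] T=[0.02 0.02 0.01] gap=0.236 q=[ 50.1   6.4  -3.2   0.1 -80.3  49.1]
[ 684.24127432 -150.74568602    0.        ] (array([-159.8,    0.2,    0.3]), array([ 0.0042, -0.0099,  0.0032])) (array([-170.8,  491.9,  -61. ]), array([ 0.2381, -0.0095,  0.0043]))
```

View pics/r_side.png

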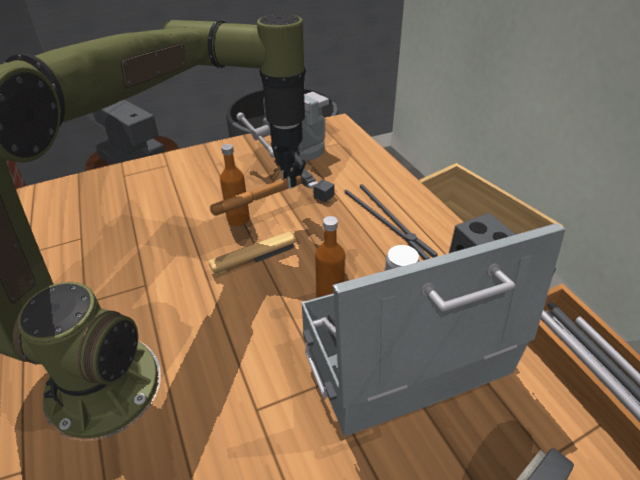

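>>> jog_arm --series '[[0,[-40,0,0],[0,-0.005,0]],[0,[-85,0,0],[0,-0.01,0]],[0,[-130,5,0],[0,-0.01,0]],[0,[-165,30,-3],[0,-0.01,0]],[0,[-175,70,-8],[0,-0.01,0]]]'

```text
time_s: 10.55
tool_pos: [548.6, 259.1, 310.3]
tool_rot: [-134.8, 89.5, 54.6]
contact_force: [0.2, -0.9, -4.2]
finger_gap: 0.238
```

```bash
python3 -c "
from h import *
st()
print(go(list(ch(-38.5,100,300)),RT(ex)))
"
```

```text
t=10.55 p=[548.6 259.1 310.3] F=[ 0.2 -0.9 -4.2] T=[-0.03 -0.15  0.05] gap=0.238 q=[ 44.1   4.   13.8  -0.1 -99.3  55.3]
(array([  8. , 425.2, -61. ]), array([ 0.2408, -0.0054,  0.0069]))
```

>>> jog_arm --series '[[0,[0,40,-6],[0,0,0]],[0,[0,85,-12],[0.06,-0.003,0.003]],[0,[3,130,-19],[0.12,-0.005,0.005]],[0,[6,175,-26],[0.18,-0.005,0.007]],[0,[8,220,-32],[0.24,-0.005,0.007]]]'

```text
time_s: 11.05
tool_pos: [616.1, 45.8, 300.7]
tool_rot: [-16.0, 90.0, 159.5]
contact_force: [0.9, -0.3, -4.2]
finger_gap: 0.234
```

```bash
python3 -c "
from h import *
st()
print(go(list(ch(-38.5,100,300)),RT(ex)))
"
```

```text
t=11.05 p=[616.1  45.8 300.7] F=[ 0.9 -0.3 -4.2] T=[ 0.12 -0.11 -0.01] gap=0.234 q=[ 22.8   5.9  14.8  -0.  -98.9  62.7]
(array([  0.7, 190.6, -77.3]), array([-0.0013,  0.0005,  0.0001]))
```

>>> jog_arm --series '[[0,[0,45,-18],[0,0,0]],[0,[0,90,-36],[0,0,0]],[0,[0,135,-55],[0,0,0]],[0,[0,170,-70],[0,0,0]],[0,[0,190,-77],[0,0,0]]]'

```text
time_s: 11.55
tool_pos: [678.1, -152.8, 299.5]
tool_rot: [1.8, 89.9, 177.2]
contact_force: [0.1, 1.3, -4.4]
finger_gap: 0.235
```

>>> jog_arm --series '[[0,[0,0,0],[0,0,0]]]'

```text
time_s: 11.65
tool_pos: [678.1, -155.7, 298.3]
tool_rot: [5.6, 89.7, -179.3]
contact_force: [0.5, -0.0, -4.4]
finger_gap: 0.23
```

```bash
python3 -c "
from h import *
st()
f=grab('top','s_top')
cv2.imwrite('pics/s2.png',cv2.resize(f['img'][100:380,300:560,::-1],None,fx=2.1,fy=2.1,interpolation=cv2.INTER_CUBIC))
f=grab('wrist','s_wrist')
f=grab('side','s_side')
print(go(list(ch(-38.5,106,200)),RT(ex)))
"
```

```text
t=11.65 p=[ 678.1 -155.7  298.3] F=[ 0.5 -0.  -4.4] T=[0.07 0.17 0.03] gap=0.230 q=[   3.5   18.5   29.1   -0.  -100.8   81.7]
(array([99. , -2.2, -6.5]), array([-0.004 ,  0.0037,  0.0003]))
```

View pics/s2.png

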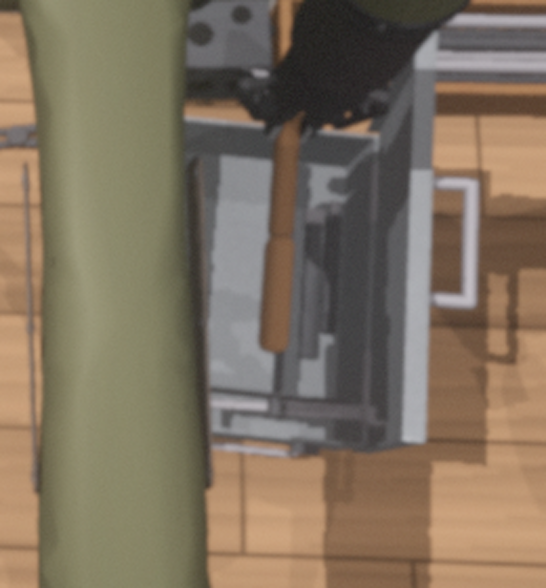

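View pics/s_wrist.png

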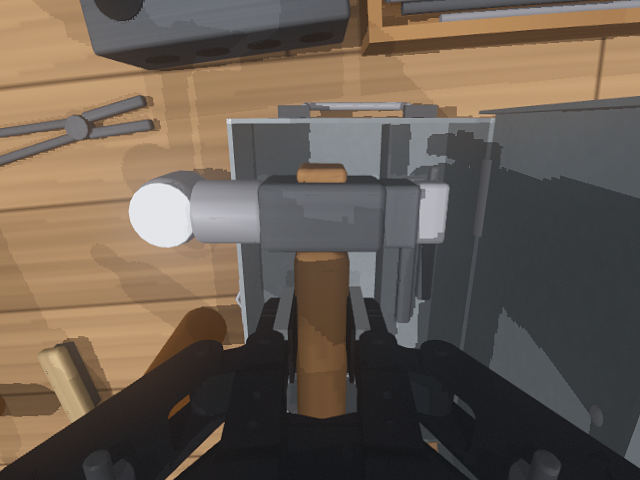

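View pics/s_side.png

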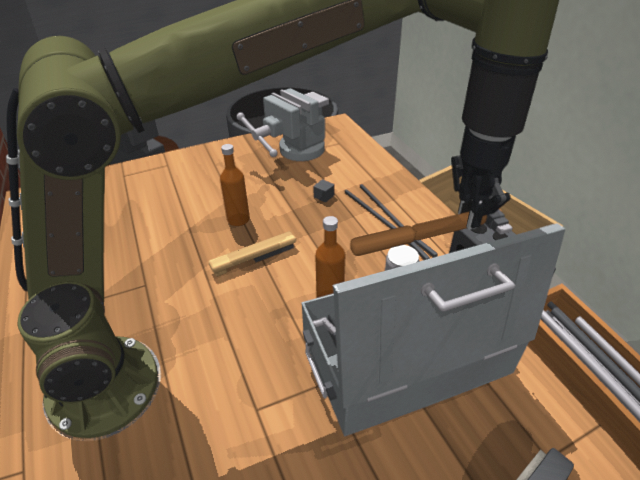

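>>> jog_arm --series '[[0,[30,-2,-3],[0,0.004,0]],[0,[65,-2,-6],[0,0.004,0]],[0,[100,-2,-6],[0,0.004,0]],[0,[130,-2,-6],[0,0.004,0]],[0,[138,-2,-6],[0,0.004,0]]]'

```text
time_s: 12.3
tool_pos: [681.7, -148.8, 156.3]
tool_rot: [-11.4, 89.6, 164.1]
contact_force: [-0.9, 0.1, -5.0]
finger_gap: 0.232
```

>>> jog_arm --series '[[0,[0,0,0],[0,0,0]]]'

```text
time_s: 12.4
tool_pos: [681.5, -147.9, 156.3]
tool_rot: [-6.3, 89.6, 169.2]
contact_force: [0.0, -0.5, -3.2]
finger_gap: 0.236
```

```bash
python3 -c "
from h import *
s=st();p,r=pose(s)
f=grab('top','t_top')
cv2.imwrite('pics/t2.png',cv2.resize(f['img'][100:380,300:560,::-1],None,fx=2.1,fy=2.1,interpolation=cv2.INTER_CUBIC))
f=grab('wrist','t_wrist')
print(go(list(ch(-38.5,106,25)),RT(ex)))
print('chest xy of tcp',(p-C)@ex,(p-C)@ey)
"
```

```text
t=12.40 p=[ 681.5 -147.9  156.3] F=[ 0.  -0.5 -3.2] T=[-0.05  0.03  0.01] gap=0.236 q=[  4.1  17.8  13.4  -0.1 -86.   81.5]
(array([132.9,   2.6,  -3. ]), array([-0.001 ,  0.005 ,  0.0012]))
chest xy of tcp -41.10180445236164 103.01384959517269
```

View pics/t2.png

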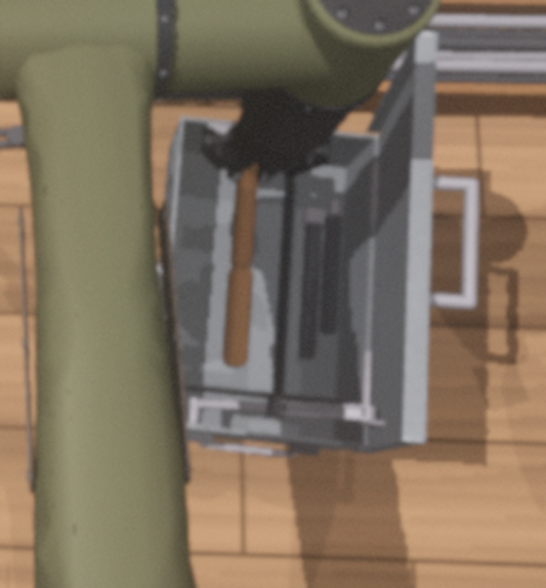

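View pics/t_wrist.png

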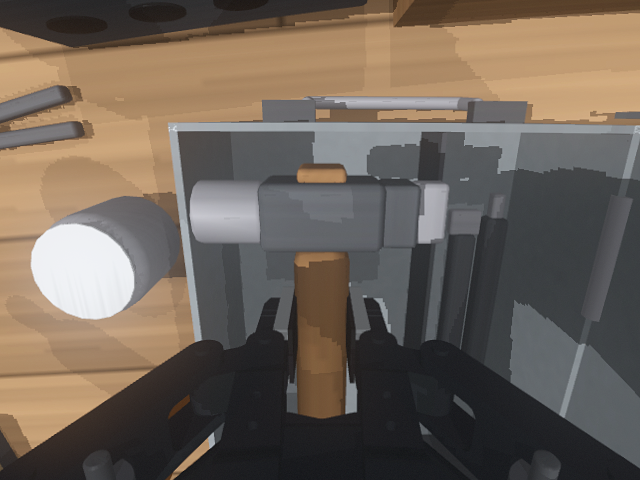

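```bash
python3 -c "
from h import *
f=load('t_wrist');print(proj(f,[ch(-113,178,110),ch(36,178,56),ch(36,100,56)]))
t=load('t_top');b=onz(t,[(412.4,273.8),(300+247/2.1,100+200/2.1)],158)
for x in b: print(x.round(1),((x-C)@ex).round(1),((x-C)@ey).round(1))
g=onz(t,[(300+195/2.1,100+393/2.1),(300+290/2.1,100+400/2.1),(300+290/2.1,100+200/2.1)],56)
for x in g: print(x.round(1),((x-C)@ex).round(1),((x-C)@ey).round(1))
"
```

```text
[[175.45923832 128.45587033]
 [447.20351135 126.3358874 ]
 [435.25559756 244.02714895]]
[ 466.5 -134.5  158. ] -38.0 -112.4
[ 648.3 -148.7  158. ] -37.7 70.0
[ 445.1 -107.2   56. ] -63.5 -135.8
[ 440.2 -216.9   56. ] 46.2 -132.3
[ 681.4 -222.8   56. ] 33.6 108.7
```

>>> jog_arm --series '[[0,[25,2,-2],[0,0.004,0]],[0,[55,2,-3],[0,0.004,0]],[0,[85,2,-3],[0,0.004,0]],[0,[108,2,-3],[0,0.004,0]],[0,[118,2,-3],[0,0.004,0]]]'

```text
time_s: 13.0
tool_pos: [684.3, -149.8, 39.2]
tool_rot: [-34.7, 89.9, 140.9]
contact_force: [-0.6, -1.1, -4.1]
finger_gap: 0.233
```

>>> jog_arm --series '[[0,[0,0,0],[0,0,0]]]'

```text
time_s: 13.1
tool_pos: [684.4, -149.8, 39.4]
tool_rot: [-28.5, 89.9, 147.1]
contact_force: [0.4, 1.3, -4.4]
finger_gap: 0.237
```

```bash
python3 -c "
from h import *
s=st();p,r=pose(s);print(r.round(3))
f=grab('top','u_top')
cv2.imwrite('pics/u2.png',cv2.resize(f['img'][140:340,360:540,::-1],None,fx=3,fy=3,interpolation=cv2.INTER_CUBIC))
print(go(list(ch(-38.5,106,23)),RT(ex)))
"
```

```text
t=13.10 p=[ 684.4 -149.8   39.4] F=[ 0.4  1.3 -4.4] T=[-0.02  0.08 -0.02] gap=0.237 q=[  3.9  21.    5.   -0.1 -74.1  81.7]
[[-0.002 -0.078 -0.997]
 [ 0.001 -0.997  0.078]
 [-1.    -0.001  0.002]]
(array([17.7,  0.9,  0.7]), array([-0.0006,  0.0003,  0.0009]))
```

View pics/u2.png

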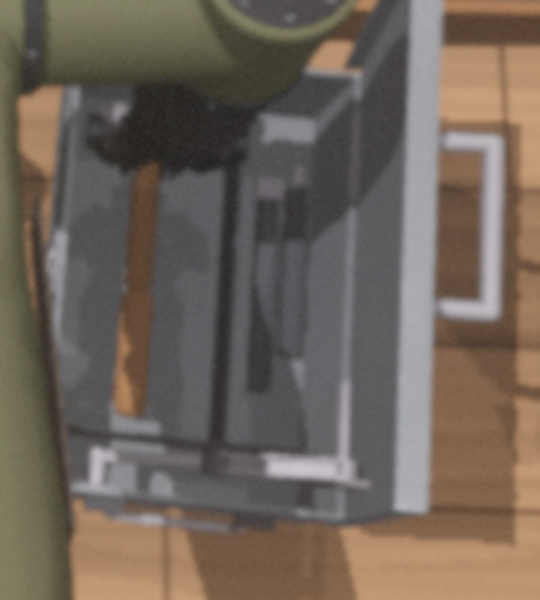

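Butt at (130,412) is clear of the cross partition at row ~432. Lowering until the hammer touches.

>>> jog_arm --series '[[0,[6,0,0],[0,0,0]],[0,[10,0,0],[0,0,0]],[0,[13,0,0],[0,0,0]],[0,[15,0,0],[0,0,0]],[0,[16,0,0],[0,0,0]]]'

```text
time_s: 13.65
tool_pos: [684.9, -149.9, 24.5]
tool_rot: [-55.4, 89.9, 120.1]
contact_force: [0.3, -0.1, -4.8]
finger_gap: 0.229
```

>>> jog_arm --series '[[0,[1,0,0],[0,0,0]],[0,[1.5,0,0],[0,0,0]]]'

```text
time_s: 13.85
tool_pos: [685.0, -149.9, 23.2]
tool_rot: [-54.2, 90.0, 121.3]
contact_force: [-1.0, 0.1, -2.4]
finger_gap: 0.229
```

>>> jog_arm --series '[[0,[1,0,0],[0,0,0]],[0,[1.5,0,0],[0,0,0]]]'

```text
time_s: 14.05
tool_pos: [685.4, -150.1, 23.1]
tool_rot: [-163.5, 89.9, 12.1]
contact_force: [-3.5, 1.7, 3.6]
finger_gap: 0.234
```

>>> jog_arm --series '[[0.3,[0,0,0],[0,0,0]],[0.4,[0,0,0],[0,0,0]],[0.5,[0,0,0],[0,0,0]],[0.5,[0,0,0],[0,0,0]]]'

```text
time_s: 14.45
tool_pos: [685.6, -150.1, 23.3]
tool_rot: [-170.1, 89.9, 5.5]
contact_force: [-0.3, -0.3, 0.8]
finger_gap: 0.497
```

```bash
python3 -c "
from h import *
s=st()
f=grab('wrist','v_wrist')
"
```

```text
t=14.45 p=[ 685.6 -150.1   23.3] F=[-0.3 -0.3  0.8] T=[-0.04 -0.02 -0.06] gap=0.497 q=[  3.9  21.7   4.1  -0.  -72.4  81.7]
```

View pics/v_wrist.png

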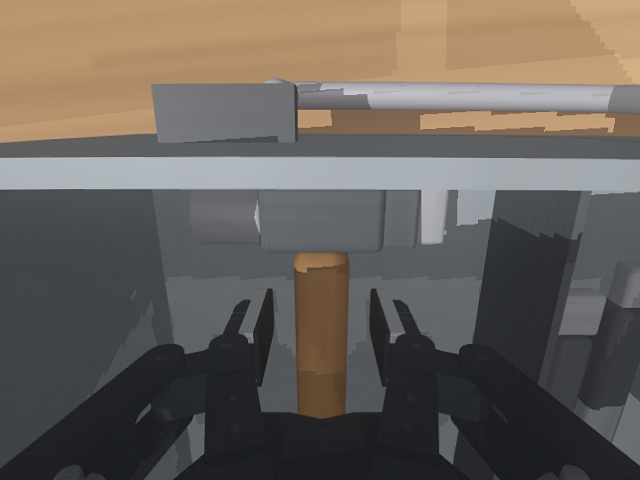

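>>> jog_arm --series '[[0.5,[-25,0,0],[0,0,0]],[0.5,[-65,0,0],[0,0,0]],[0.5,[-110,0,0],[0,0,0]],[0.5,[-155,0,0],[0,0,0]],[0.5,[-200,0,0],[0,0,0]]]'

```text
time_s: 15.0
tool_pos: [685.0, -150.2, 225.2]
tool_rot: [-174.4, 89.9, 1.2]
contact_force: [1.1, -0.4, 0.0]
finger_gap: 0.499
```

```bash
python3 -c "
from h import *
s=st()
f=grab('wrist','w_wrist')
f=grab('top','w_top')
cv2.imwrite('pics/w2.png',cv2.resize(f['img'][140:340,360:540,::-1],None,fx=3,fy=3,interpolation=cv2.INTER_CUBIC))
f=grab('side','w_side')
cv2.imwrite('pics/w3.png',cv2.resize(f['img'][270:400,280:440,::-1],None,fx=4,fy=4,interpolation=cv2.INTER_CUBIC))
"
```

```text
t=15.00 p=[ 685.  -150.2  225.2] F=[ 1.1 -0.4  0. ] T=[ 0.02 -0.17  0.  ] gap=0.499 q=[  3.9  17.8  20.5   0.  -92.6  81.7]
```

View pics/w_wrist.png

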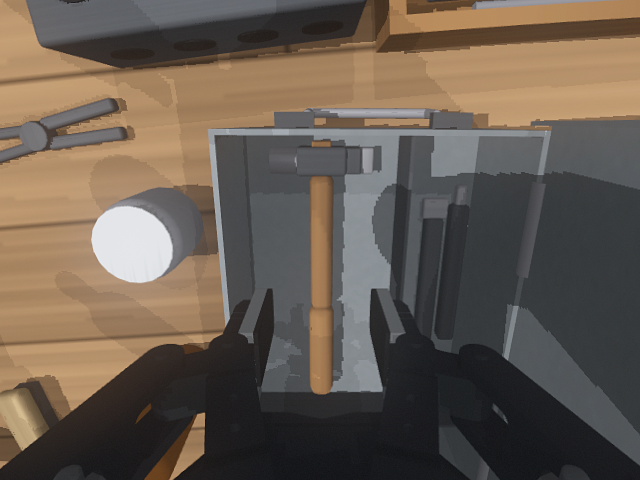

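View pics/w2.png

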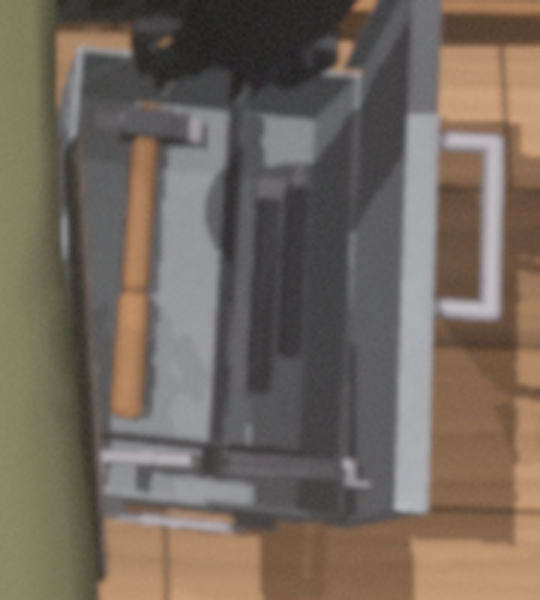

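View pics/w3.png

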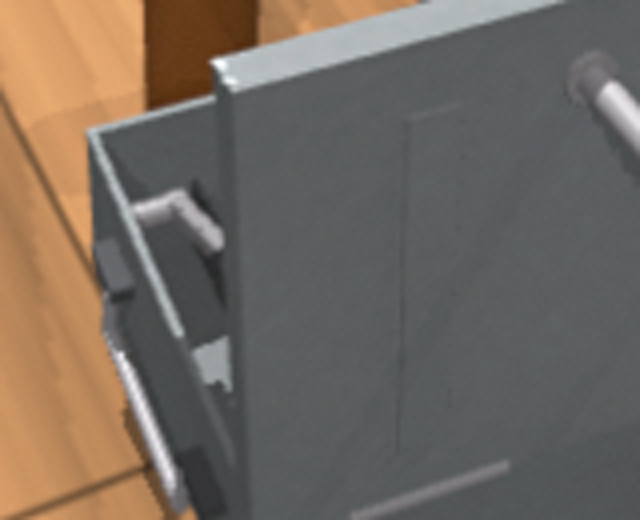

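```bash
python3 -c "
from h import *
t=load('w_top')
print(proj(t,[ch(13,-150,141),ch(13,-150,131),ch(13,-140,141),ch(13,-160,141)]))
for z in (131,141):
  for q in [(210,458),(105,458),(345,468)]:
    x=onz(t,[(360+q[0]/3,140+q[1]/3)],z)[0];print(z,q,x.round(1),((x-C)@ex).round(1),((x-C)@ey).round(1))
x=C
f=t
cv2.imwrite('pics/w4.png',cv2.resize(f['img'][270:325,380:500,::-1],None,fx=6.5,fy=6.5,interpolation=cv2.INTER_CUBIC))
print(ch(13,-150,141))
"
```

```text
[[432.66779556 293.77073882]
 [431.56890141 294.09212974]
 [432.9049111  289.30455012]
 [432.43050099 298.2557955 ]]
131 (210, 458) [ 428.1 -179.   131. ] 9.3 -147.2
131 (105, 458) [ 425.9 -100.1  131. ] -69.2 -155.5
131 (345, 468) [ 423.7 -279.6  131. ] 110.0 -143.9
141 (210, 458) [ 427.3 -176.6  141. ] 7.0 -148.2
141 (105, 458) [425.1 -98.5 141. ] -70.7 -156.4
141 (345, 468) [ 422.9 -276.2  141. ] 106.6 -144.9
[ 425.0447398  -182.45383156  141.        ]
```

View pics/w4.png

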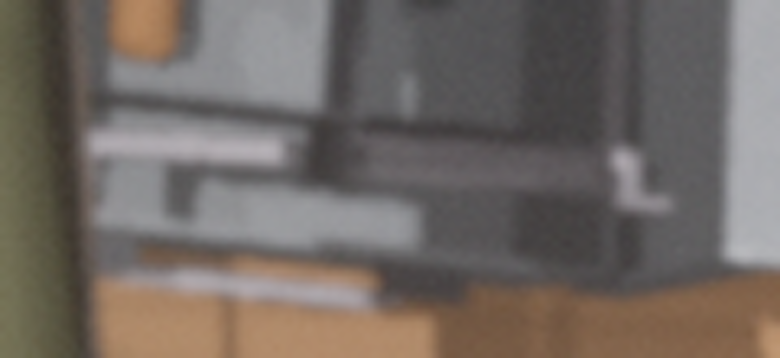

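```bash
cat >> h.py <<'E'
d=(0.49*ex-0.87*ez);d/=np.linalg.norm(d)
K=ch(11.5,-150,138)
RK=RT(ex,d)
E
python3 -c "
from h import *
print(go(K-d*90,RK),go(ch(-28,-150,260),RT(ex)))
"
```

```text
(array([  9.6,   6.3, 258.5]), array([-0.0029, -0.0093,  0.5131])) (array([-34. ,  11. , 258.1]), array([-0.0004, -0.0096,  0.0002]))
```

>>> jog_arm --series '[[0.3,[-20,2,45],[0,0,0]],[0,[-30,4,90],[0,0,0.1]],[0,[-30,5,135],[0,0,0.24]],[0,[-25,6,180],[0,0,0.38]],[0,[-20,6,225],[0,-0.009,0.51]]]' --force 40

```text
time_s: 15.65
tool_pos: [460.0, -139.6, 245.8]
tool_rot: [90.3, 60.5, -94.3]
contact_force: [0.8, 1.3, 0.3]
finger_gap: -0.0
```

```bash
python3 -c "
from h import *
st();print(go(K-d*90,RK))
f=grab('wrist','x_wrist');print(proj(f,[K,K-10*ey,K+10*ey]))
"
```

```text
t=15.65 p=[ 460.  -139.6  245.8] F=[0.8 1.3 0.3] T=[ 1.49 -0.03 -0.06] gap=-0.000 q=[ 25.1 -17.4 -25.9  25.6 -96.3  59.8]
(array([ 25.4, -14.6,  31.7]), array([-0.0032, -0.0011, -0.0027]))
[[303.03334315 274.13336606]
 [303.28405173 286.16881942]
 [302.77790606 261.81850052]]
```

View pics/x_wrist.png

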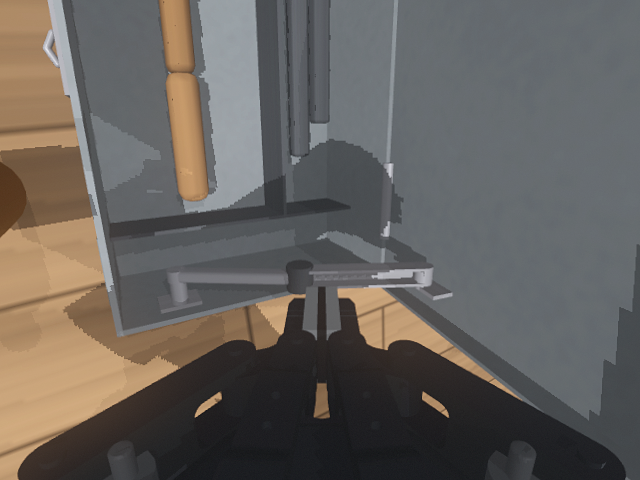

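>>> jog_arm --series '[[0,[15,-15,32],[0,0,0]],[0,[35,-15,33],[0,0,0]],[0,[55,-15,33],[0,0,0]],[0,[70,-15,33],[0,0,0]],[0,[76,-15,33],[0,0,0]]]'

```text
time_s: 16.2
tool_pos: [415.7, -163.9, 162.9]
tool_rot: [88.2, 59.6, -96.0]
contact_force: [0.2, -0.2, -0.0]
finger_gap: -0.0
```

```bash
python3 -c "
from h import *
grab('wrist','y_wrist');st();print(go(K-d*21,RK))
f=grab('side','y_side')
"
```

```text
t=16.25 p=[ 415.7 -164.   162.9] F=[-1.3 -0.9 -0.5] T=[ 1.39 -0.06 -0.05] gap=0.002 q=[ 24.8 -23.3 -39.2  25.8 -90.8  57.5]
(array([  8.5,   1.8, -10.8]), array([ 0.0072,  0.0144, -0.0181]))
```

View pics/y_wrist.png

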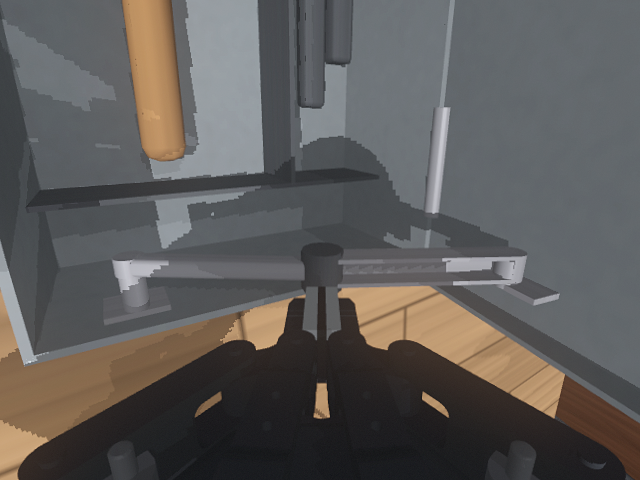

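View pics/y_side.png

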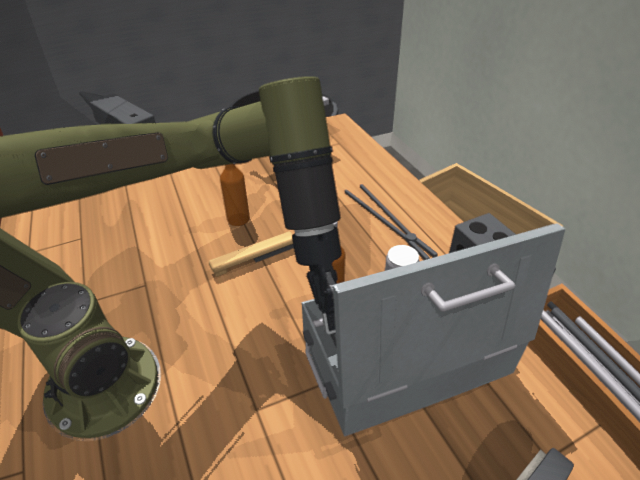

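>>> jog_arm --series '[[0,[0,2,-10],[0.007,0.014,-0.018]],[0,[0,2,-10],[0.007,0.014,-0.018]]]'

```text
time_s: 16.5
tool_pos: [427.2, -166.3, 166.0]
tool_rot: [90.4, 60.7, -94.1]
contact_force: [-0.1, 0.7, 0.6]
finger_gap: 0.003
```

```bash
python3 -c "
from h import *
grab('wrist','z_wrist');st();print(go(K-d*21,RK))
"
```

```text
t=16.55 p=[ 426.7 -166.3  165.8] F=[-1.  -0.1 -0.6] T=[ 1.38 -0.13 -0.02] gap=0.003 q=[ 23.5 -22.4 -37.9  25.7 -89.3  58.3]
(array([10.4, -0.8,  0.4]), array([-0.0017, -0.0014,  0.0005]))
```

View pics/z_wrist.png

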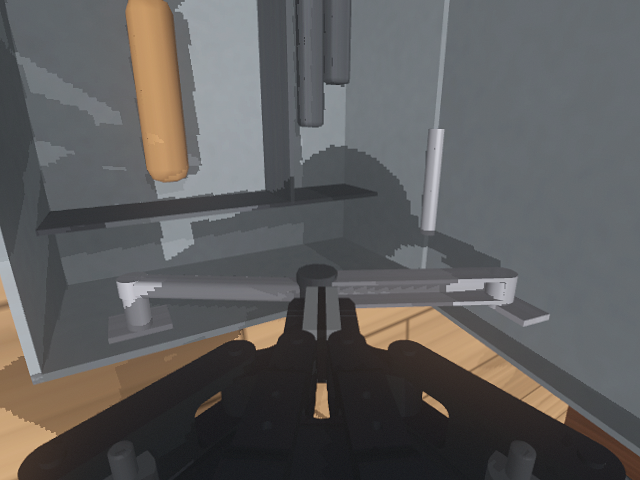

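>>> jog_arm --series '[[0,[6,-2,0],[0,0,0]],[0,[11,-2,0],[0,0,0]],[0,[16,-2,0],[0,0,0]],[0,[20,-2,0],[0,0,0]]]'

```text
time_s: 16.95
tool_pos: [426.3, -174.6, 147.3]
tool_rot: [90.3, 60.6, -94.2]
contact_force: [0.7, 0.1, 2.6]
finger_gap: -0.0
```

```bash
python3 -c "
from h import *
grab('wrist','aa_wrist');st();print(go(K-d*21,RK))
"
```

```text
t=17.00 p=[ 426.  -174.7  146.7] F=[ 0.6 -0.2  1.1] T=[ 1.04 -0.44  0.19] gap=-0.001 q=[ 22.4 -22.1 -39.8  26.  -86.9  58.3]
(array([-10.3,   1.2,   0.3]), array([-0.0014, -0.0012,  0.0003]))
```

View pics/aa_wrist.png

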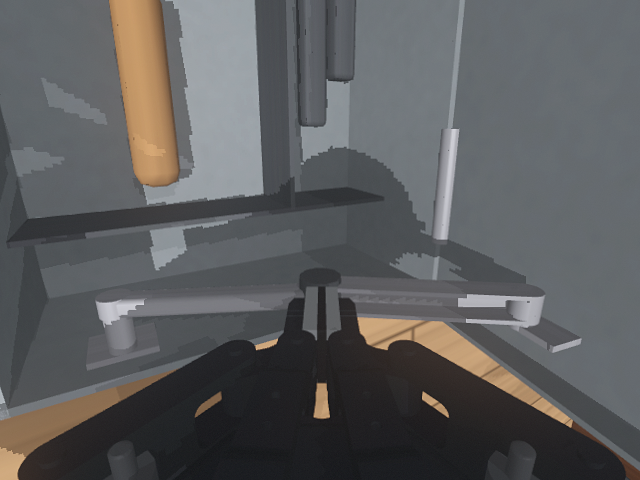

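>>> jog_arm --series '[[0,[6,-1,0],[0,0,0]],[0,[12,-2,0],[0,0,0]],[0,[18,-3,0],[0,0,0]],[0,[22,-4,0],[0,0,0]],[0,[26,-5,0],[0,0,0]]]'

```text
time_s: 17.5
tool_pos: [425.7, -181.9, 120.3]
tool_rot: [90.2, 60.8, -94.2]
contact_force: [-2.0, 15.1, 2.8]
finger_gap: -0.002
```

```bash
python3 -c "
from h import *
grab('wrist','ab_wrist');st();print(go(K-d*21,RK));grab('side','ab_side')
"
```

```text
t=17.55 p=[ 425.5 -181.8  119.4] F=[ 0.6  8.  -0.7] T=[ 3.76 -0.36  0.05] gap=-0.004 q=[ 21.3 -21.3 -42.1  26.3 -83.5  58. ]
(array([-37.6,   8.3,   0.3]), array([-0.0002, -0.0014,  0.0043]))
```

View pics/ab_wrist.png

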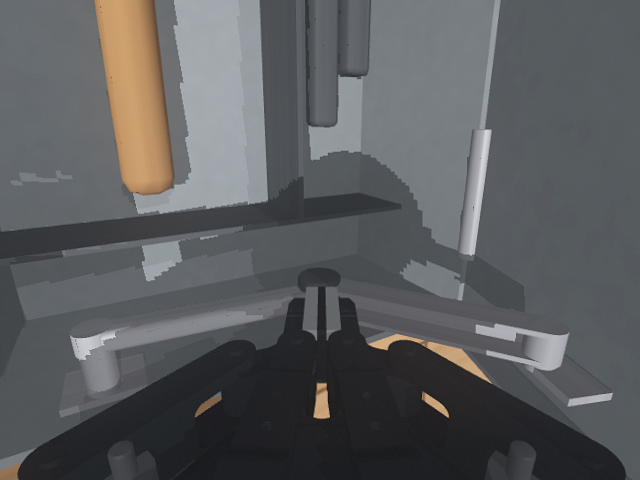

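View pics/ab_side.png

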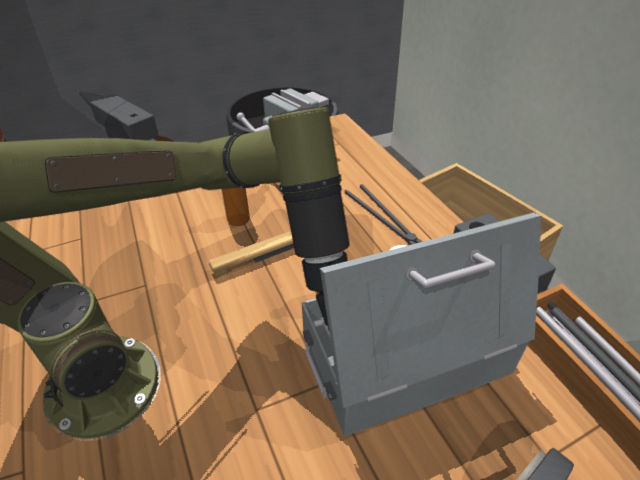

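```bash
python3 -c "
from h import *
f=load('ab_side')
cv2.imwrite('pics/ab3.png',cv2.resize(f['img'][200:320,380:540,::-1],None,fx=4,fy=4,interpolation=cv2.INTER_CUBIC))
for th in (1.15,1.2,1.25,1.3,1.35,1.43): print(th,proj(f,[bar(th)+50*ey,bar(th)-50*ey]).round(0).tolist())
g=load('w_side');print('locked img', )
cv2.imwrite('pics/ab4.png',cv2.resize(g['img'][200:320,420:580,::-1],None,fx=4,fy=4,interpolation=cv2.INTER_CUBIC))
"
```

```text
1.15 [[484.0, 261.0], [425.0, 279.0]]
1.2 [[488.0, 265.0], [429.0, 283.0]]
1.25 [[493.0, 269.0], [433.0, 287.0]]
1.3 [[497.0, 273.0], [437.0, 292.0]]
1.35 [[501.0, 278.0], [441.0, 297.0]]
1.43 [[508.0, 286.0], [447.0, 306.0]]
locked img
```

View pics/ab3.png

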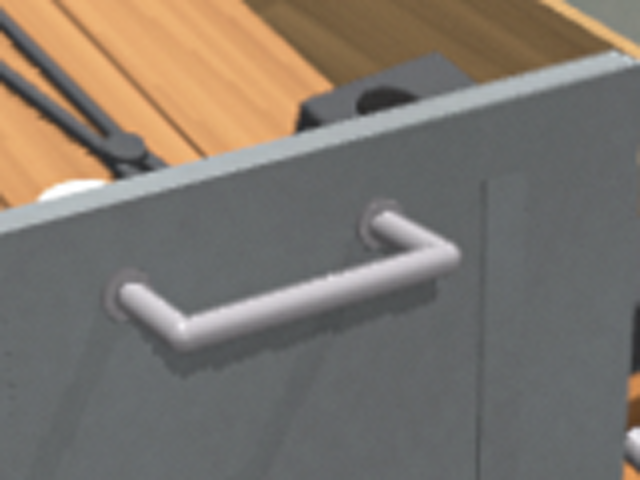

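View pics/ab4.png

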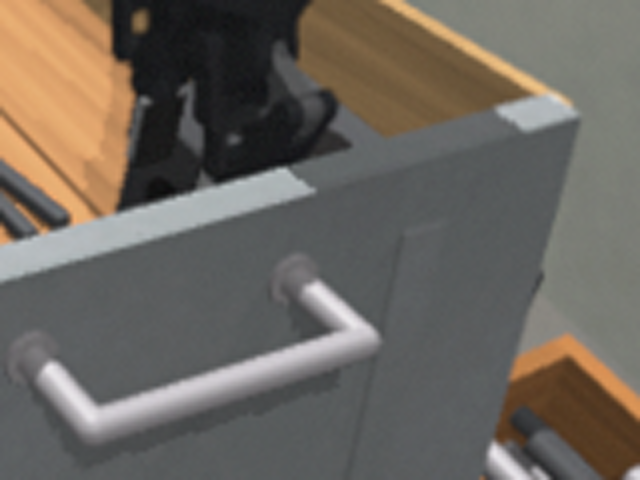

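>>> jog_arm --series '[[0,[-4,0,0],[0,0,0]],[0,[-10,0,0],[0,0,0]],[0,[-18,0,0],[0,0,0]],[0,[-30,0,0],[0,0,0]],[0,[-45,0,0],[0,0,0]]]'

```text
time_s: 18.1
tool_pos: [427.0, -159.7, 159.8]
tool_rot: [90.1, 60.8, -94.3]
contact_force: [0.4, 0.0, -0.3]
finger_gap: 0.003
```

```bash
python3 -c "
from h import *
st();f=grab('side','ac_side')
cv2.imwrite('pics/ac3.png',cv2.resize(f['img'][200:380,300:540,::-1],None,fx=3,fy=3,interpolation=cv2.INTER_CUBIC))
grab('wrist','ac_wrist')
"
```

```text
t=18.10 p=[ 427.  -159.7  159.8] F=[ 0.4  0.  -0.3] T=[ 1.31 -0.13 -0.03] gap=0.003 q=[ 24.3 -22.3 -38.3  25.3 -89.1  57.5]
```

View pics/ac3.png

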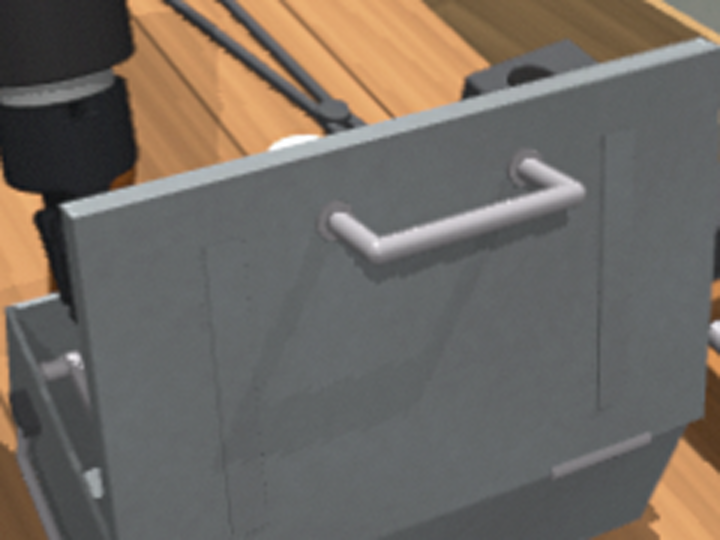

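View pics/ac_wrist.png

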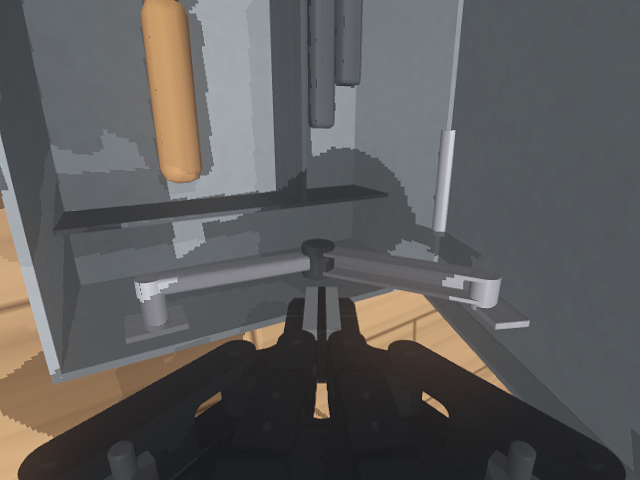

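```bash
python3 -c "
from h import *
print(bar(1.205).round(1))
p,r=pose(st())
print(go([440,-120,400],RT(ex)),go([500,-150,415],RT(ex)))
"
```

```text
[ 569.  -267.2  313.2]
t=18.20 p=[ 428.3 -159.1  161.5] F=[ 0.1 -0.3  0.1] T=[ 1.32 -0.13  0.02] gap=0.000 q=[ 24.4 -22.3 -38.1  25.4 -89.   57.5]
(array([-227.7,   81.2,   -9.9]), array([ 3.000e-04, -5.300e-03, -5.083e-01])) (array([-228.2,  110.6,  -72. ]), array([ 3.000e-04, -5.300e-03, -5.083e-01]))
```

>>> jog_arm --series '[[0.35,[-45,5,0],[0,0,0]],[0.35,[-90,20,-2],[0,0,-0.12]],[0.35,[-135,40,-4],[0,0,-0.26]],[0.35,[-180,60,-7],[0,0,-0.4]],[0.35,[-228,81,-10],[0,-0.005,-0.508]]]'

```text
time_s: 18.7
tool_pos: [439.7, -119.9, 400.9]
tool_rot: [-126.4, 89.6, 49.3]
contact_force: [0.9, -0.5, -0.1]
finger_gap: 0.346
```

```bash
python3 -c "
from h import *
st();print(go(bar(1.205)+[0,0,110],RT(ex)))
"
```

```text
t=18.70 p=[ 439.7 -119.9  400.9] F=[ 0.9 -0.5 -0.1] T=[-0.04 -0.14 -0.03] gap=0.346 q=[  10.1  -15.2    5.8   -0.2 -110.7   75.5]
(array([ -22.5,  137.1, -140.1]), array([ 0.0017, -0.0037,  0.0051]))
```

>>> jog_arm --series '[[0.35,[-15,30,-30],[0,0,0]],[0.35,[-23,65,-66],[0,-0.004,0.005]],[0.35,[-23,100,-102],[0,-0.004,0.005]],[0.35,[-23,127,-130],[0,-0.004,0.005]],[0.35,[-23,137,-140],[0,-0.004,0.005]]]'

```text
time_s: 19.2
tool_pos: [571.0, -269.6, 419.5]
tool_rot: [-10.0, 89.6, 165.5]
contact_force: [1.2, 0.2, -1.5]
finger_gap: 0.348
```

>>> jog_arm --series '[[0.35,[0,0,0],[0,0,0]]]'

```text
time_s: 19.3
tool_pos: [572.1, -271.1, 417.1]
tool_rot: [-8.4, 89.4, 167.1]
contact_force: [-1.1, 0.2, -0.0]
finger_gap: 0.346
```

```bash
python3 -c "
from h import *
st();print(go(bar(1.205)+[0,0,-6],RT(ex)))
grab('wrist','ad_wrist')
"
```

```text
t=19.30 p=[ 572.1 -271.1  417.1] F=[-1.1  0.2 -0. ] T=[-0.03 -0.02  0.01] gap=0.346 q=[-7.300e+00  1.380e+01  3.630e+01 -1.000e-01 -1.131e+02  9.270e+01]
(array([110. ,  -3.5,   2.3]), array([-0.0024,  0.0098,  0.0015]))
```

View pics/ad_wrist.png

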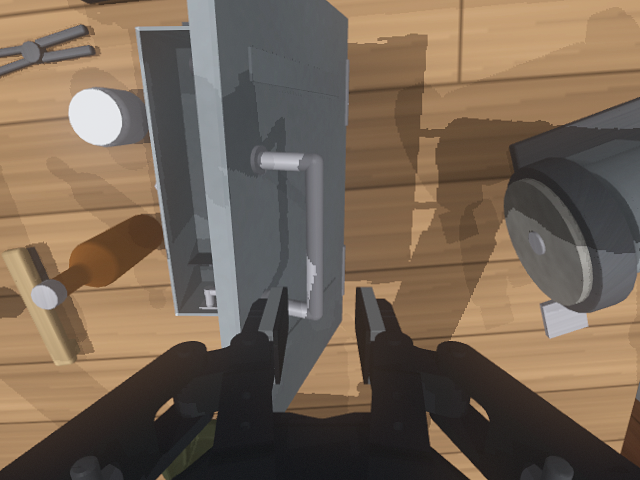

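>>> jog_arm --series '[[0.35,[25,-4,2],[0,0.009,0]],[0.35,[50,-4,2],[0,0.009,0]],[0.35,[65,-4,2],[0,0.009,0]],[0.35,[75,-4,2],[0,0.009,0]],[0.35,[75,-4,2],[0,0.009,0]]]'

```text
time_s: 19.85
tool_pos: [568.7, -265.2, 341.3]
tool_rot: [-43.4, 89.8, 132.1]
contact_force: [-0.1, 0.5, 0.3]
finger_gap: 0.351
```

```bash
python3 -c "
from h import *
st();print(go(bar(1.205)+[0,0,-6],RT(ex)))
grab('wrist','ae_wrist')
"
```

```text
t=19.85 p=[ 568.7 -265.2  341.3] F=[-0.1  0.5  0.3] T=[-0.02 -0.04  0.08] gap=0.351 q=[-6.800e+00  8.700e+00  2.220e+01 -1.000e-01 -1.036e+02  9.230e+01]
(array([34. ,  2. , -0.5]), array([-0.0009,  0.0024,  0.0023]))
```

View pics/ae_wrist.png

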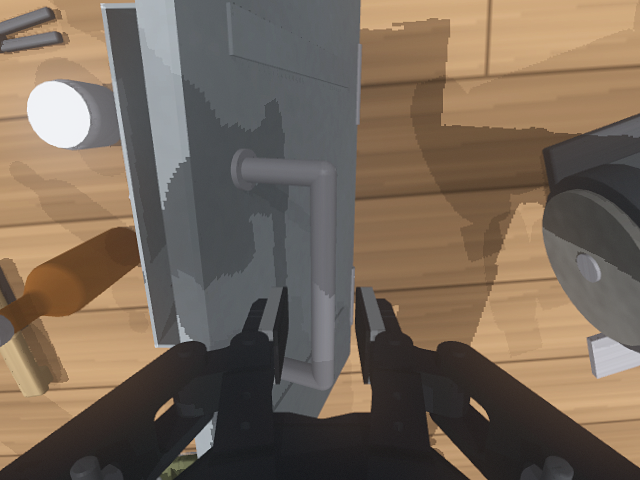

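>>> jog_arm --series '[[0.35,[15,1,0],[0,0.002,0.002]],[0.35,[26,1,0],[0,0.002,0.002]],[0.35,[32,1,0],[0,0.002,0.002]],[0.35,[33,1,0],[0,0.002,0.002]],[0.35,[33,1,0],[0,0.002,0.002]]]'

```text
time_s: 20.4
tool_pos: [568.8, -266.6, 309.8]
tool_rot: [151.2, 89.9, -33.3]
contact_force: [-0.3, -0.9, -0.7]
finger_gap: 0.35
```

>>> jog_arm --series '[[0,[0,0,0],[0,0,0]],[0,[0,0,0],[0,0,0]],[0,[0,0,0],[0,0,0]]]' --force 50

```text
time_s: 20.7
tool_pos: [569.0, -266.6, 310.7]
tool_rot: [157.6, 89.8, -26.9]
contact_force: [-0.8, 0.4, 1.9]
finger_gap: 0.12
```

```bash
python3 -c "
from h import *
grab('wrist','af_wrist');arc([1.14,1.08,1.02,.96,.9])
"
```

```text
t=20.75 p=[ 569.  -266.6  310.7] F=[-0.2  1.8  3.7] T=[ 0.26 -0.07 -0.03] gap=0.115 q=[ -6.9   7.6  17.6   0.1 -99.9  92.4]
th now 1.206 radius 210.7 (205.2) tool x [ 0.002 -0.001 -1.   ]
1.14 [  7.8 -12.6  -0. ]
1.08 [ 10.6 -24.6   0. ]
1.02 [ 14.2 -36.4   0. ]
0.96 [ 18.4 -47.9   0.1]
0.9 [ 23.4 -59.2   0.1]
```

View pics/af_wrist.png

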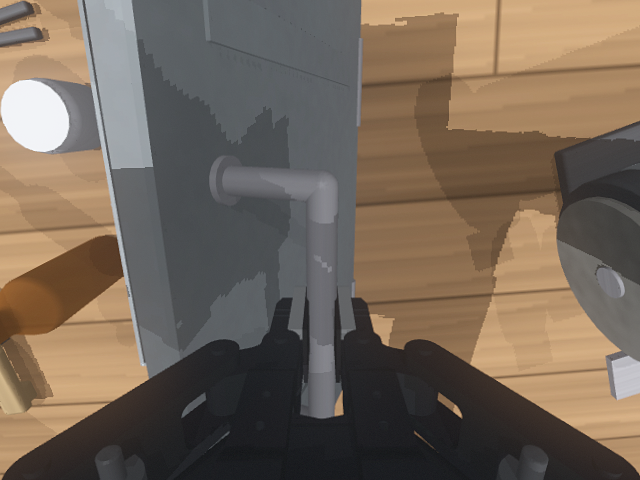

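```bash
python3 -c "
from h import *
arc([1.16,1.10,1.04,.98,.92],-3)
"
```

```text
t=20.75 p=[ 569.  -266.6  310.7] F=[-0.2  1.8  3.7] T=[ 0.26 -0.07 -0.03] gap=0.115 q=[ -6.9   7.6  17.6   0.1 -99.9  92.4]
th now 1.203 radius 205.8 (205.2) tool x [ 0.002 -0.001 -1.   ]
1.16 [ 2.  -8.6 -0. ]
1.1 [  4.6 -20.6  -0. ]
1.04 [  7.9 -32.5   0. ]
0.98 [ 11.9 -44.1   0. ]
0.92 [ 16.7 -55.5   0.1]
```

>>> jog_arm --series '[[0,[2,-9,0],[0,0,0]],[0,[4,-20,0],[0,0,0]],[0,[8,-32,0],[0,0,0]],[0,[12,-44,0],[0,0,0]],[0,[17,-55,0],[0,0,0]]]' --force 60

```text
time_s: 21.25
tool_pos: [573.5, -210.3, 293.6]
tool_rot: [167.2, 89.8, -17.2]
contact_force: [0.5, 1.7, 4.0]
finger_gap: 0.113
```

```bash
python3 -c "
from h import *
arc([.87,.81,.75,.69,.63],-3)
"
```

```text
t=21.25 p=[ 573.5 -210.3  293.6] F=[0.5 1.7 4. ] T=[-0.12 -0.13  0.01] gap=0.113 q=[ -1.3   4.5  12.5   0.1 -97.8  86.9]
th now 0.915 radius 205.4 (205.2) tool x [ 0.003 -0.001 -1.   ]
0.87 [ 4.1 -8.2  0.2]
0.81 [ 10.1 -18.9   0.2]
0.75 [ 16.6 -29.3   0.2]
0.69 [ 23.8 -39.3   0.2]
0.63 [ 31.6 -48.9   0.3]
```

>>> jog_arm --series '[[0,[4,-8,0],[0,0,0]],[0,[10,-19,0],[0,0,0]],[0,[17,-29,0],[0,0,0]],[0,[24,-39,0],[0,0,0]],[0,[32,-49,0],[0,0,0]]]'

```text
time_s: 21.75
tool_pos: [577.4, -160.3, 260.4]
tool_rot: [172.3, 89.8, -12.1]
contact_force: [1.7, 0.4, -0.5]
finger_gap: 0.119
```

```bash
python3 -c "
from h import *
arc([.58,.52,.46,.40,.34],-3);grab('side','ag_side');grab('wrist','ag_wrist')
"
```

```text
t=21.75 p=[ 577.4 -160.3  260.4] F=[ 1.7  0.4 -0.5] T=[-0.1  -0.53 -0.07] gap=0.119 q=[  3.6   2.2   6.6   0.  -94.3  81.9]
th now 0.620 radius 204.9 (205.2) tool x [ 0.003 -0.001 -1.   ]
0.58 [ 5.3 -6.3  0.3]
0.52 [ 14.1 -14.9   0.3]
0.46 [ 23.4 -23.    0.3]
0.4 [ 33.2 -30.5   0.3]
0.34 [ 43.4 -37.5   0.4]
```

View pics/ag_side.png

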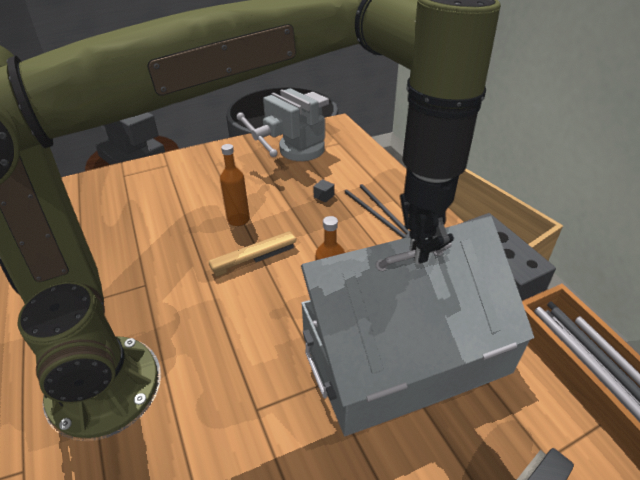

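View pics/ag_wrist.png

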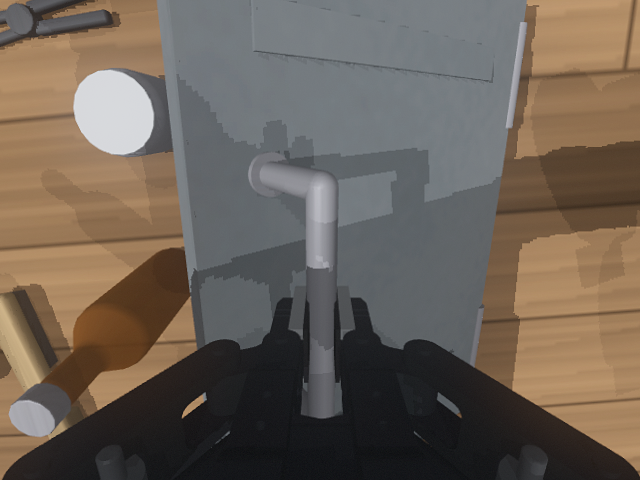

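>>> jog_arm --series '[[0,[5,-6,0],[0,0,0]],[0,[14,-15,0],[0,0,0]],[0,[23,-23,0],[0,0,0]],[0,[33,-30,0],[0,0,0]],[0,[42,-37,0],[0,0,0]]]'

```text
time_s: 22.35
tool_pos: [580.4, -121.7, 215.4]
tool_rot: [-124.9, 89.9, 50.7]
contact_force: [4.8, -4.8, 2.9]
finger_gap: 0.113
```

```bash
python3 -c "
from h import *
arc([.31,.26,.21,.17,.13,.10,.07,.04,.02,0],-3)
"
```

```text
t=22.35 p=[ 580.4 -121.7  215.4] F=[ 4.8 -4.8  2.9] T=[-1.5  -1.58 -0.06] gap=0.113 q=[  7.5   1.1   0.9  -0.  -89.7  78.2]
th now 0.330 radius 205.4 (205.2) tool x [ 0.001  0.001 -1.   ]
0.31 [ 3.5 -1.9  0.3]
0.26 [12.5 -7.   0.3]
0.21 [ 21.7 -11.5   0.3]
0.17 [ 29.2 -14.8   0.3]
0.13 [ 36.8 -17.8   0.3]
0.1 [ 42.6 -19.9   0.3]
0.07 [ 48.5 -21.8   0.3]
0.04 [ 54.4 -23.5   0.3]
0.02 [ 58.4 -24.5   0.3]
0 [ 62.4 -25.5   0.3]
```

>>> jog_arm --series '[[0,[5,-3,0],[0,0,0]],[0,[13,-7,0],[0,0,0]],[0,[22,-11,0],[0,0,0]],[0,[30,-15,0],[0,0,0]],[0,[37,-18,0],[0,0,0]]]'

```text
time_s: 22.85
tool_pos: [581.7, -103.1, 177.4]
tool_rot: [-92.3, 89.9, 83.4]
contact_force: [2.6, 2.6, -0.8]
finger_gap: 0.113
```

```bash
python3 -c "
from h import *
arc([.10,.07,.04,.02,0,-.02],-3)
"
```

```text
t=22.85 p=[ 581.7 -103.1  177.4] F=[ 2.6  2.6 -0.8] T=[ 0.64 -0.57 -0.02] gap=0.113 q=[  9.3   1.   -3.1  -0.1 -85.8  76.4]
th now 0.124 radius 205.6 (205.2) tool x [ 0.     0.001 -1.   ]
0.1 [ 4.7 -1.3  0.1]
0.07 [10.5 -3.2  0.1]
0.04 [16.5 -4.9  0.1]
0.02 [20.4 -5.9  0.1]
0 [24.4 -6.8  0.1]
-0.02 [28.4 -7.7  0.1]
```

>>> jog_arm --series '[[0,[5,-1,0],[0,0,0]],[0,[10,-3,0],[0,0,0]],[0,[15,-4,0],[0,0,0]],[0,[19,-5,0],[0,0,0]],[0,[21,-6,0],[0,0,0]]]'

```text
time_s: 23.35
tool_pos: [582.2, -96.7, 155.8]
tool_rot: [-84.0, 89.9, 91.6]
contact_force: [3.2, 3.5, -1.4]
finger_gap: 0.11
```

>>> jog_arm --series '[[0,[1,0,0],[0,0,0]],[0,[2,-1,0],[0,0,0]],[0,[3,-1,0],[0,0,0]]]'

```text
time_s: 23.65
tool_pos: [582.2, -95.9, 153.1]
tool_rot: [-88.4, 89.9, 87.3]
contact_force: [-0.5, 3.7, 5.0]
finger_gap: 0.112
```

```bash
python3 -c "
from h import *
arc([0],-3);f=grab('side','ah_side')
cv2.imwrite('pics/ah3.png',cv2.resize(f['img'][220:430,290:540,::-1],None,fx=2.8,fy=2.8,interpolation=cv2.INTER_CUBIC))
"
```

```text
t=23.65 p=[582.2 -95.9 153.1] F=[-0.5  3.7  5. ] T=[ 1.21  0.32 -0.03] gap=0.112 q=[ 10.1   1.3  -5.5  -0.1 -83.3  75.6]
th now -0.000 radius 205.6 (205.2) tool x [ 0.     0.001 -1.   ]
0 [0.1 0.4 0.1]
```

View pics/ah3.png

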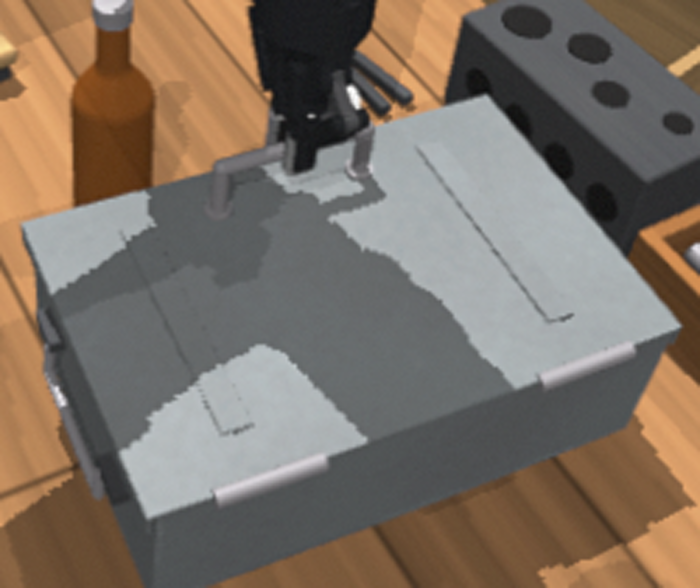

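>>> jog_arm --series '[[0,[1.5,0,0],[0,0,0]],[0,[3,0,0],[0,0,0]],[0,[3,0,0],[0,0,0]]]'

```text
time_s: 24.0
tool_pos: [582.2, -95.9, 153.0]
tool_rot: [-148.5, 89.9, 27.2]
contact_force: [-5.6, 6.6, 12.3]
finger_gap: 0.112
```

Firmly on its stop (z no longer moves, 12 N). Releasing and withdrawing.

>>> jog_arm --series '[[0.2,[0,0,0],[0,0,0]],[0.5,[0,0,0],[0,0,0]],[0.5,[0,0,0],[0,0,0]],[0.5,[0,0,0],[0,0,0]]]'

```text
time_s: 24.4
tool_pos: [582.0, -96.3, 152.4]
tool_rot: [-140.1, 89.9, 35.5]
contact_force: [0.6, 0.2, -0.6]
finger_gap: 0.498
```

>>> jog_arm --series '[[0.5,[-15,0,0],[0,0,0]],[0.5,[-40,0,0],[0,0,0]],[0.5,[-80,0,0],[0,0,0]],[0.5,[-125,0,0],[0,0,0]],[0.5,[-160,0,0],[0,0,0]]]'

```text
time_s: 24.9
tool_pos: [581.7, -96.9, 316.7]
tool_rot: [-175.4, 89.8, 0.2]
contact_force: [0.8, 1.1, -0.1]
finger_gap: 0.499
```

```bash
python3 -c "
from h import *
s=st();print(go([420,0,320],RT(ex)))
f=grab('side','ai_side');grab('wrist','ai_wrist')
a=load('b_side')['img'].astype(int);b=f['img'].astype(int)
print(proj(f,[bar(0)]))
"
```

```text
t=24.90 p=[581.7 -96.9 316.7] F=[ 0.8  1.1 -0.1] T=[-0.   -0.05  0.03] gap=0.499 q=[  10.     1.7   12.     0.  -100.1   75.6]
(array([ -4. , -84.4, 168.5]), array([ 0.0011, -0.0042,  0.0003]))
[[395.10512475 272.42559346]]
```

View pics/ai_side.png

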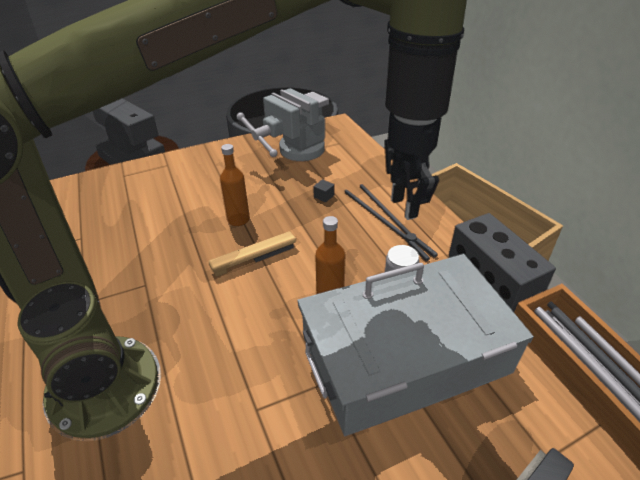

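```bash
python3 -c "
from h import *
a=cv2.cvtColor(load('b_side')['img'],cv2.COLOR_RGB2GRAY);b=cv2.cvtColor(load('ai_side')['img'],cv2.COLOR_RGB2GRAY)
R=dict(handle=(365,262,426,300),nearcorner=(296,285,330,320),hingefar=(495,320,535,350),hingenear=(330,380,420,430),bottle_b=(314,215,346,292),bottle_a=(218,143,250,228),tin=(384,245,420,264),brush=(208,232,300,276),offcut=(312,178,336,204),tongs=(343,182,385,235))
for k,(x0,y0,x1,y1) in R.items():
    T=a[y0:y1,x0:x1];r=cv2.matchTemplate(b[y0-8:y1+8,x0-8:x1+8],T,cv2.TM_CCOEFF_NORMED);_,v,_,l=cv2.minMaxLoc(r);print(k,round(v,3),l[0]-8,l[1]-8)
"
```

```text
handle 0.999 0 0
nearcorner 0.986 0 0
hingefar 1.0 0 0
hingenear 0.797 1 1
bottle_b 0.979 0 0
bottle_a 0.997 0 0
tin 0.995 0 0
brush 0.902 0 0
offcut 0.987 0 0
tongs 0.969 0 0
```

```bash
python3 -c "
from rig import arm,sense
s=sense();print(s['time_s'],s['contact_force'].round(1));print(arm.job_done())
"
```

```text
25.0 [-0.3  0.1  0.2]
the job is handed in; nothing more can be done
None
```

The hammer is in the chest's front compartment and the lid is shut. I handed the job in at 25.0 s, well under the 72 s limit; no verdict is reported.

**What I did**
1. I raised the lid by its bar to about 1.42 rad and let go. It stayed up by itself, and the side view placed it at 1.43 rad.
2. I laid the hammer in the front compartment until it touched the floor at about 4 N, then opened the fingers. The wrist view showed it lying flat, clear of the walls and partition.
3. I pressed the stay's knuckle in until the lid dropped to about 1.2 rad, where it stayed when I backed away. By my estimate that was about 38 mm; the exact depth was not measured, and the target was 30 to 40.
4. I gripped the bar again and lowered the lid all the way down. I pressed it onto its stop at 12 N with no further movement, let go, and pulled the gripper clear.

**Last checks**
- **Lid and bench items:** In the side view, the lid handle, two chest corners, both bottles, tin, brush, offcut and tongs all matched the first picture with no shift.
- **One weaker match:** The near hinge patch scored 0.80 with a 1-pixel offset. I put this down to the arm's shadow but did not confirm it.
- **Chisel and punch:** With the lid shut they could not be seen. They looked undisturbed in the wrist view after the stay was broken.
- **Forces:** The highest reading I saw was about 15 N, a sideways push while breaking the stay. At hand-in nothing was touching the gripper.

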